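Weigh up an order of notebooks on the parcel scale

ROBOT

A 6-joint arm with a two-finger parallel gripper is mounted at the origin on the work surface. World frame = base frame: x ahead of the robot, y to its left, z up, the work surface at z = 0. Lengths are in m, angles in rad, forces in N, time in s.
With the tool pointing down it reaches from about 0.3 to 0.775 m from the base axis. Payload 14.6 kg.
Tool frame: the origin (TCP) lies on the centre line of the jaws, within the pads' length; the fingertips stand 19 mm ahead of it and the grasp point (between the pads) is the TCP; z points along the fingers, y is the line along which they close (so a half turn about z gives the same grasp; the last joint's range is limited). The gripper opens to 94 mm and grips with 3 to 60 N. Pads are 16 mm wide; open, the fingers measure 119 mm over their backs; the gripper's body (75 mm by 177 mm) begins 78 mm behind the grasp point.
Start: joints at [1.257, 0.3, 1.521, -0, 1.321, -0.067], TCP at [0.134, 0.533, 0.224] pointing down, gripper open.
Joint ranges: [-3.03, 3.03], [-0.79, 2.21], [0.23, 2.52], [-1.04, 4.18], [0, 3.07], [-2.55, 2.55]. Speed limits (rad/s): [2.22, 2.22, 2.57, 3.14, 3.14, 3.14].

INTERFACE

Orientations are given as [roll, pitch, yaw] about the fixed x, y, z axes, in that order (R = Rz(yaw) Ry(pitch) Rx(roll)).
In Python, from station import get_obs, camera, workorder gives the robot as it stands.
- The arm moves only by the tool play_rows, never from a script. Its argument "motion" is a list that holds one entry, the list of rows, each a list of 7 numbers: the shift along the tool's x, y, z as a fraction of full scale, then the turn, a rotation vector about the tool's x, y, z as a fraction of full scale, then the opening, from -1 (shut) to 1 (fully open). In form: [[[x, y, z, ax, ay, az, grip], ...]]. A call has 1 to 10 rows; each row is the pose to reach, as a shift and turn from the pose commanded when the call began, along the tool's axes at that moment, turning the shorter way round; what a row does not reach only later rows make up. Full scale, the value 1, is 0.25 m for a shift and 2 pi rad for a turn. A row lasts 1/10 s, in which the tool goes at most 50 mm and 8.59 degrees, less where a joint would pass 70% of its speed; a pose out of reach is approached as far as the arm can. A call with a number of a shift or a turn outside -1 to 1 is refused whole. A call with a gripper value outside its range is refused whole. The fingers move at their own pace and stop on an object; "grip_force" is the grip in N (left out, the last holds). Time passes only in rows, so rows that repeat a pose let the fingers close. It gives the time, the measured TCP pose, the force, the opening and the grip force at its end, in the units of the state.
- get_obs(): the state, without advancing time (a new reading comes with each control period).
- camera(name): name is "scene" or "top"; returns a dict with "frame" (420x560x3 uint8, red, green, blue), "z_map" (420x560 float32, m along the optical axis (not along the pixel's ray), 0 where there is no reading), "camera_matrix" (3x3 intrinsics, pixels), "T" (4x4, takes a point from camera to world coordinates). Camera axes: x right, y up, looking along -z (the intrinsics and any distortion apply to the point x, -y, -z); pixel columns grow to the right and rows downward; lengths in m; the calibration is good to about 2 mm. A picture is of the moment at which its call begins.
- workorder.hand_in(): hands the job in; it is judged then, once.
The state is a dict: "time_s": time; "qpos": joint angles; "joint_vel": joint speeds; "tau": joint torques, N m; "ee_pos": TCP position; "eef_rot": TCP orientation; "force": force on the tool from outside, world axes, zero at the start; "moment": the same for the moment, N m; "grip_width": finger opening in m; "grip_force": force on a finger pad.
Only numpy, scipy, OpenCV 4.12 (cv2) and the standard library are available. Lean on these libraries where they do the work, as an engineer would, in place of code of your own. Each camera call takes 0.05 s, during which the arm holds its last target. There are 200 camera calls.

TASK

Weigh this order: first clear the parcel scale by hanging the yellow tape caddy, kept upright, by its handle on the hook, then press the terminal's yellow ZERO key while the scale is empty. Stack all the notebooks lying on the bench into one square pile, edges lined up, flat in the middle of the scale platform, then press the green PRINT key. Leave the pile square and the caddy hanging, and don't shift the other things on the bench.

Things in the scene. Friction and masses are not known exactly. Their poses are not given: they have to be found in the camera images.
- scale: low parcel scale, 180 (x) by 220 (y) mm, 45 mm high, flat bright steel platform on a grey base; fixed; origin at the centre of its underside on the bench, z up
- platform (a point): centre of the top face of the scale platform
- terminal: the scale's wireless terminal, a separate grey block just on the robot's side of the scale, 90 (x) by 150 (y) by 28 mm, with a black tilted display (top 75 mm above the bench) along its far edge and a yellow and a green key in front of it; fixed; origin at the centre of its underside
- zero_top (a point): centre of the top of the yellow ZERO key of the terminal (28 mm diameter, on the left seen from the robot)
- print_top (a point): centre of the top of the green PRINT key of the terminal (28 mm diameter, on the right seen from the robot)
- zero (a joint): travel of the yellow ZERO key: 0 up, 0.006 fully down (takes 5 N; counts as pressed beyond 0.004); springs back
- print (a joint): travel of the green PRINT key: 0 up, 0.006 fully down (takes 5 N; counts as pressed beyond 0.004); springs back
- hook_stand: steel upright 22 mm square on a blue foot plate, fixed; origin on the bench under the upright. A round wire 10 mm thick leaves its top 225 mm above the bench (wire axis), runs level 145 mm along the -x axis of this body, towards the robot, and ends in an upturned tip 158 mm out and 252 mm high; nothing stands higher
- caddy: yellow open tape caddy with two rolls of tape in it, 0.3 kg: a bin 70 (x) by 110 (y) by 50 mm high with a rigid arched handle over its middle, in its y-z plane, 151 mm high in all; the opening of the arch is 90 mm wide and 85 mm high above the bin rim (the rolls stand 13 mm above the rim). Origin at the centre of its underside, z up. It starts standing on the scale
- caddy_grip (a point): middle of the straight black grip bar at the top of the caddy arch; the bar runs along the caddy y axis, 14 mm thick (x) and 16 mm high, underside 135 mm and top 151 mm above the underside of the bin
- pad: brown cardboard layer pad, 350 by 310 mm, 4 mm thick, fixed flat on the bench; four of the notebooks start on it. Origin at the centre of its underside
- book_blue: slim hardcover notebook, blue cover with white page edges and an elastic band, rigid, 132 (x, long) by 64 (y) by 18 mm thick, 0.12 kg; origin at the centre of its underside, z through its thickness; may be absent
- book_red: slim hardcover notebook, red cover with white page edges and an elastic band, rigid, 132 (x, long) by 64 (y) by 18 mm thick, 0.12 kg; origin at the centre of its underside, z through its thickness; may be absent
- book_black: slim hardcover notebook, black cover with white page edges and an elastic band, rigid, 132 (x, long) by 64 (y) by 18 mm thick, 0.12 kg; origin at the centre of its underside, z through its thickness; may be absent
- book_green: slim hardcover notebook, green cover with white page edges and an elastic band, rigid, 132 (x, long) by 64 (y) by 18 mm thick, 0.12 kg; origin at the centre of its underside, z through its thickness; may be absent
- book_orange: slim hardcover notebook, orange cover with white page edges and an elastic band, rigid, 132 (x, long) by 64 (y) by 18 mm thick, 0.12 kg; origin at the centre of its underside, z through its thickness; may be absent
- roll_brown: roll of brown packing tape lying flat, 100 mm diameter, 48 mm high; not part of the job; origin at the centre of its underside
- roll_white: roll of white packing tape lying flat, 100 mm diameter, 48 mm high; not part of the job; origin at the centre of its underside
- pen_cup: blue cup with pens, 74 mm diameter, 95 mm high, pens to 140 mm; not part of the job; origin at the centre of its underside
- cleaner: white bottle of cleaner, 56 mm diameter, 160 mm high; not part of the job; origin at the centre of its underside
- stapler: stapler, 140 by 34 by 40 mm; not part of the job; origin at the centre of its underside

How it is judged:
By the outcome, as a careful person would: the job done as asked, in the order asked, and still so for the second after the job is handed in, with the robot touching nothing.
Of book_blue, book_red, book_black, book_green, book_orange only 3 to 5 are there at a start; the rules pass over those that are not, and their reading is None.
At some moment in a run one of book_blue, book_red, book_black, book_green, book_orange may be knocked a few centimetres aside while the robot is not near it.
It also fails if it takes over 210 s, if anything falls off the work surface, if the arm or the gripper's body presses on something with over 40 N, if the wrist force passes 120 N, or if a joint passes its speed limit or range.

## Working session

There is one attempt and no reset: what is moved stays moved. The work goes in short steps, Python scripts to look and compute and a tool call to move; the robot and the scene stay as the last step left them, time stands still between calls to the robot, and variables do not carry over. Pictures are saved under pics/ and viewed, at most 14 in all, crops included, and the job is handed in when it is done.

Besides the shell and the picture viewer there is one more tool, called after "Request:" as name(argument=value, ...) on one line, values as JSON. play_rows: Moves the arm, as the interface text tells. Its arguments: {"type":"object","properties":{"motion":{"type":"array"},"grip_force":{"type":"number"}},"required":["motion"]}

```bash
mkdir -p pics; ls; cat > h.py <<'E'
import numpy as np, cv2
from station import get_obs, camera
def snap(n,f=None):
    c=camera(n)
    if f: cv2.imwrite(f'pics/{f}.png',c['frame'][:,:,::-1])
    return c
def cloud(c):
    K=c['camera_matrix'];z=c['z_map'];v,u=np.mgrid[:z.shape[0],:z.shape[1]]
    P=np.stack([(u-K[0,2])/K[0,0]*z,-(v-K[1,2])/K[1,1]*z,-z],-1)
    W=P@c['T'][:3,:3].T+c['T'][:3,3]; W[z<=0]=np.nan
    return W
E
python3 - <<'E'
from h import *
a=snap('top');b=snap('scene')
cv2.imwrite('pics/a.png',a['frame'][:,:,::-1]);cv2.imwrite('pics/b.png',b['frame'][:,:,::-1])
for c in(a,b):print(c['camera_matrix'],c['T'].round(3),[k for k in c])
print(get_obs())
np.savez('s0.npz',t=cloud(a),s=cloud(b),tf=a['frame'],sf=b['frame'])
E
```

```text
pics
[[427.34540462   0.         280.47067422]
 [  0.         427.34540462 207.6826593 ]
 [  0.           0.           1.        ]] [[-1.000e-03  9.910e-01 -1.330e-01  3.730e-01]
 [-1.000e+00  2.000e-03  2.500e-02  2.800e-02]
 [ 2.500e-02  1.320e-01  9.910e-01  1.467e+00]
 [ 0.000e+00  0.000e+00  0.000e+00  1.000e+00]] ['frame', 'z_map', 'camera_matrix', 'T']
[[497.73283382   0.         270.27466672]
 [  0.         497.73283382 201.07068552]
 [  0.           0.           1.        ]] [[ 0.679 -0.585  0.444  1.101]
 [ 0.734  0.53  -0.425 -0.509]
 [ 0.013  0.614  0.789  1.121]
 [ 0.     0.     0.     1.   ]] ['frame', 'z_map', 'camera_matrix', 'T']
{'time_s': 0.1, 'qpos': array([ 1.25739200e+00,  3.00373873e-01,  1.52148417e+00, -2.37399099e-05,
        1.32069902e+00, -6.66176959e-02]), 'joint_vel': array([-0.00076475, -0.00294582, -0.00313036,  0.0017942 , -0.00141127,
        0.00186458]), 'tau': array([ 1.44400110e-03, -5.32637322e+01, -3.53279936e+01,  7.09077367e-02,
        2.34603096e-02, -2.87168177e-05]), 'ee_pos': array([0.13431435, 0.53313858, 0.22398065]), 'eef_rot': array([-3.14062885e+00, -4.12546487e-05,  2.89481189e+00]), 'force': array([-0.24186453, -0.45412898, -0.57331602]), 'moment': array([ 0.0489915 , -0.0569584 ,  0.06604293]), 'grip_force': 0.0, 'grip_width': 0.09407952946888311}
```

View pics/a.png

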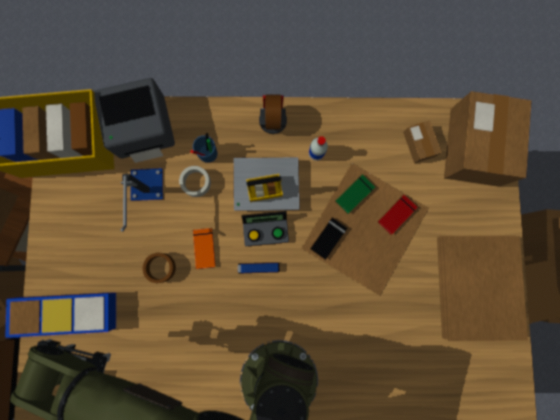

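View pics/b.png

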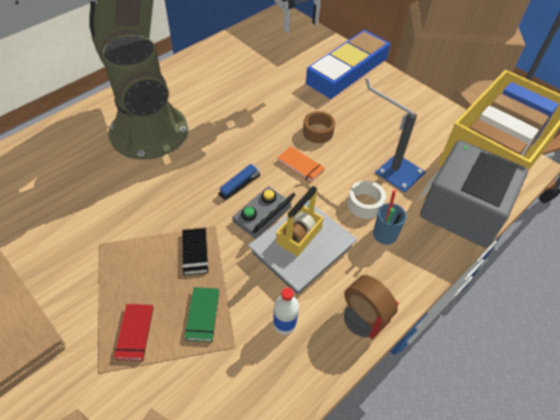

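The top view shows green (355,195), red (398,214) and black (328,240) books on the pad, and orange (204,248) on the bench. The caddy is on the scale (265,187), the hook wire runs (127,175)-(124,228), and the keys are at (254,235) and (278,233). The narrow blue thing at (259,268) is probably the stapler. The scene view agrees. Next I measure.

```bash
cat >> h.py <<'E'
def comps(c,lo,hi,amin=60):
    hsv=cv2.cvtColor(c['frame'],cv2.COLOR_RGB2HSV); m=cv2.inRange(hsv,np.array(lo),np.array(hi))
    n,l,s,_=cv2.connectedComponentsWithStats(m)
    return [(l==i) for i in range(1,n) if s[i,4]>=amin]
COL=dict(orange=((3,190,120),(12,255,255)),red=((0,190,90),(2,255,255)),red2=((174,170,80),(180,255,255)),green=((55,120,50),(85,255,255)),black=((0,0,0),(180,255,38)),yellow=((20,150,90),(34,255,255)),blue=((100,150,50),(125,255,255)))
def ray(c,uv,h):
    K=c['camera_matrix'];uv=np.atleast_2d(uv).astype(float)
    d=np.stack([(uv[:,0]-K[0,2])/K[0,0],-(uv[:,1]-K[1,2])/K[1,1],-np.ones(len(uv))],-1)@c['T'][:3,:3].T
    o=c['T'][:3,3]; return o+d*((h-o[2])/d[:,2])[:,None]
E
python3 - <<'E'
from h import *
cs={n:camera(n) for n in('top','scene')}
W={n:cloud(c) for n,c in cs.items()}
import pickle;pickle.dump((cs,W),open('s0.pkl','wb'))
for n,c in cs.items():
  w=W[n]
  for k,(lo,hi) in COL.items():
    for m in comps(c,lo,hi):
      p=w[m]; 
      q=np.nanmedian(p,0)
      if not(0.1<q[0]<.9 and abs(q[1])<.6):continue
      v,u=np.where(m); zt=np.nanpercentile(p[:,2],75)
      r=cv2.minAreaRect(ray(c,np.c_[u,v],zt)[:,:2].astype(np.float32)*1000)
      print(n,k,m.sum(),(int(u.mean()),int(v.mean())),'med',q.round(3),'z5-95',np.nanpercentile(p[:,2],[5,75,95]).round(3),'rect',[np.round(x,0) for x in r])
E
```

```text
top orange 64 (200, 230) med [0.486 0.262 0.02 ] z5-95 [0.014 0.022 0.025] rect [array([486., 259.]), array([14., 54.]), np.float64(0.0)]
top orange 580 (203, 250) med [0.419 0.248 0.019] z5-95 [0.013 0.021 0.024] rect [array([419., 248.]), array([111.,  62.]), np.float64(6.0)]
top red 402 (395, 216) med [ 0.538 -0.405  0.023] z5-95 [0.018 0.025 0.028] rect [array([ 537., -401.]), array([ 60., 109.]), np.float64(44.0)]
top red2 80 (391, 220) med [ 0.521 -0.389  0.023] z5-95 [0.018 0.025 0.028] rect [array([ 521., -386.]), array([43., 54.]), np.float64(44.0)]
top green 61 (366, 182) med [ 0.656 -0.308  0.024] z5-95 [0.018 0.025 0.029] rect [array([ 656., -307.]), array([58., 10.]), np.float64(44.0)]
top green 556 (353, 195) med [ 0.61  -0.258  0.023] z5-95 [0.017 0.025 0.028] rect [array([ 608., -259.]), array([ 58., 112.]), np.float64(45.0)]
top green 64 (277, 232) med [0.481 0.004 0.05 ] z5-95 [0.04  0.052 0.055] rect [array([480.,   3.]), array([26., 28.]), np.float64(45.0)]
top black 1045 (149, 134) med [0.775 0.4   0.095] z5-95 [0.037 0.124 0.144] rect [array([810., 406.]), array
[... 2458 characters left out ...]
low 730 (297, 231) med [0.641 0.005 0.09 ] z5-95 [0.062 0.099 0.163] rect [array([632.,  62.]), array([ 80., 184.]), np.float64(10.0)]
scene blue 1166 (344, 74) med [0.277 0.598 0.047] z5-95 [0.017 0.064 0.07 ] rect [array([239., 675.]), array([152., 375.]), np.float64(2.0)]
scene blue 381 (404, 174) med [0.668 0.454 0.007] z5-95 [0.004 0.009 0.012] rect [array([667., 451.]), array([72., 99.]), np.float64(2.0)]
scene blue 207 (237, 179) med [0.369 0.062 0.037] z5-95 [0.03  0.04  0.044] rect [array([374.,  57.]), array([ 26., 126.]), np.float64(4.0)]
scene blue 133 (284, 324) med [ 0.785 -0.155  0.053] z5-95 [0.035 0.061 0.069] rect [array([ 784., -154.]), array([44., 25.]), np.float64(41.0)]
```

```bash
cat >> h.py <<'E'
def book(c,w,k,amin=12,near=None,R=0.12,zr=(0.008,0.2)):
    lo,hi=COL[k]; hsv=cv2.cvtColor(c['frame'],cv2.COLOR_RGB2HSV); m=cv2.inRange(hsv,np.array(lo),np.array(hi))>0
    if k=='red': m|=cv2.inRange(hsv,np.array(COL['red2'][0]),np.array(COL['red2'][1]))>0
    m&=(np.hypot(w[...,0]-near[0],w[...,1]-near[1])<R)&(w[...,2]>zr[0])&(w[...,2]<zr[1])
    m=cv2.morphologyEx(m.astype(np.uint8),cv2.MORPH_CLOSE,np.ones((5,5)))
    n,l,s,_=cv2.connectedComponentsWithStats(m); m=l==1+np.argmax(s[1:,4])
    z=np.nanmedian(w[m][:,2]); v,u=np.where(m)
    P=ray(c,np.c_[u,v],z)[:,:2]; (x,y),(a,b),t=cv2.minAreaRect(P.astype(np.float32)*1000)
    if a<b: a,b,t=b,a,t+90
    return np.array([x,y,z*1000,a,b,(t+90)%180-90])
E
python3 - <<'E'
from h import *
import pickle
cs,W=pickle.load(open('s0.pkl','rb'))
for k,n in dict(orange=(.43,.25),red=(.54,-.4),green=(.62,-.27),black=(.465,-.175)).items():
  for cam in cs:
    try: print(k,cam,book(cs[cam],W[cam],k,near=n).round(1))
    except Exception as e: print(k,cam,e)
for cam in cs:
  w=W[cam].reshape(-1,3);x,y,z=w.T
  p=w[(z>.2)&(x>.45)&(x<.7)&(y>.35)&(y<.55)]
  b=np.round(p[:,0]/.02)*.02
  print(cam,'hook');
  for t in np.unique(b): q=p[b==t];print(t.round(2),len(q),np.median(q,0).round(4),q[:,2].max().round(3))
  p=w[(z>.185)&(z<.25)&(x>.5)&(x<.72)&(abs(y-.04)<.1)];print('bar',len(p),np.median(p,0).round(4));
  r=cv2.minAreaRect(p[:,:2].astype(np.float32)*1000);print(r)
  p=w[(abs(z-.047)<.008)&(x>.52)&(x<.8)&(abs(y-.03)<.16)];print('plat',len(p),np.median(p,0).round(4),cv2.minAreaRect(p[:,:2].astype(np.float32)*1000),np.percentile(p[:,:2],[1,99],axis=0))
  for k in('yellow','green'):
    for m in comps(cs[cam],*COL[k],20):
      q=np.nanmedian(W[cam][m],0)
      if .44<q[0]<.52 and abs(q[1]-.04)<.08: print(k,m.sum(),q.round(4))
E
```

```text
orange top [429.6 249.8  18.9 130.1  62.3   6.2]
orange scene attempt to get argmax of an empty sequence
red top [ 544.5 -409.2   23.2  129.5   59.9  -45.9]
red scene [ 548.1 -409.1   22.1  123.1   60.1  -44.3]
green top [ 614.5 -265.3   23.3  129.7   58.3  -45.5]
green scene [ 619.3 -265.3   22.   126.6   59.5  -46.4]
black top [ 463.3 -172.6   22.9  129.8   61.7  -35.6]
black scene [ 455.4 -164.2   21.8   98.1   57.3  -35. ]
top hook
0.46 1 [0.4677 0.4433 0.2554] 0.255
0.48 24 [0.4785 0.4443 0.2433] 0.254
0.5 28 [0.4986 0.4463 0.2282] 0.233
0.52 28 [0.5189 0.4474 0.2295] 0.232
0.54 28 [0.5393 0.4486 0.2292] 0.234
0.56 28 [0.56   0.4492 0.2289] 0.234
0.58 28 [0.5804 0.4505 0.2293] 0.234
0.6 25 [0.6009 0.451  0.2291] 0.235
0.62 71 [0.6189 0.4485 0.2197] 0.235
0.64 35 [0.6352 0.4479 0.2214] 0.23
bar 175 [0.6261 0.0454 0.1961]
((625.9349365234375, 46.784175872802734), (15.201377868652344, 105.58033752441406), 11.127094268798828)
plat 2805 [0.6493 0.0372 0.0457] ((637.0227661132812, 9.287948608398438), (227.27586364746094, 295.3912048339844), 7.739809036254883) [[ 0.5236717  -0.06758199
[... 168 characters left out ...]
401] 0.252
0.5 25 [0.5012 0.4455 0.2277] 0.233
0.52 26 [0.5208 0.4468 0.2277] 0.231
0.54 27 [0.5418 0.4477 0.2276] 0.23
0.56 24 [0.5594 0.4486 0.2275] 0.23
0.58 28 [0.5814 0.4489 0.2275] 0.233
0.6 26 [0.6    0.4505 0.2276] 0.231
0.62 73 [0.6217 0.4469 0.2189] 0.233
0.64 82 [0.6388 0.449  0.2158] 0.232
bar 271 [0.6316 0.045  0.1951]
((629.4558715820312, 47.69227600097656), (15.684934616088867, 108.13839721679688), 10.747825622558594)
plat 3611 [0.6799 0.0073 0.0447] ((661.3910522460938, 10.188034057617188), (258.4007568359375, 287.8695068359375), 1.9940568208694458) [[ 0.54343295 -0.06726708]
 [ 0.73950974  0.14975927]]
yellow 72 [0.4765 0.0799 0.0488]
green 78 [4.839e-01 4.000e-04 4.940e-02]
```

```bash
cat >> h.py <<'E'
def plan(tgt,start=None):
    """tgt: list of (x,y,z,yawdeg); prints fractions of every leg, each leg a call starting at the previous target"""
    if start is None:
        o=get_obs(); start=(*o['ee_pos'],np.degrees(o['eef_rot'][2])); print('at',np.round(start,4),'tilt',o['eef_rot'][:2].round(4),'grip',round(o['grip_width'],4),'t',o['time_s'])
    s=start
    for t in tgt:
        y=np.radians(s[3]); d=np.array(t[:3])-s[:3]
        sh=np.array([d[0]*np.cos(y)+d[1]*np.sin(y),d[0]*np.sin(y)-d[1]*np.cos(y),-d[2]])/.25
        dy=(t[3]-s[3]+180)%360-180
        print(t,'->',sh.round(4),'az',round(-dy/360,4),'len',round(np.linalg.norm(d),3),'rows>=',int(np.ceil(max(np.linalg.norm(d)/.05,abs(dy)/8.59))))
        s=t
E
python3 - <<'E'
from h import *
import pickle
cs,W=pickle.load(open('s0.pkl','rb'))
# scale outline: grey, low saturation, platform height
for cam in cs:
  w=W[cam]; hsv=cv2.cvtColor(cs[cam]['frame'],cv2.COLOR_RGB2HSV)
  m=(abs(w[...,2]-.046)<.01)&(hsv[...,1]<60)&(w[...,0]>.5)&(w[...,0]<.8)&(w[...,1]>-.12)&(w[...,1]<.17)
  m=cv2.morphologyEx(m.astype(np.uint8),cv2.MORPH_OPEN,np.ones((5,5)))
  n,l,s,_=cv2.connectedComponentsWithStats(m);m=l==1+np.argmax(s[1:,4]);v,u=np.where(m)
  print(cam,np.median(w[m][:,2]),cv2.minAreaRect(ray(cs[cam],np.c_[u,v],.045)[:,:2].astype(np.float32)*1000))
plan([(.35,.28,.29,120),(.54,.1,.27,101),(.631,.0295,.25,101),(.631,.0295,.197,101)])
E
```

```text
top 0.045504591597401944 ((646.0075073242188, 40.542633056640625), (175.60577392578125, 217.53485107421875), 0.3087630569934845)
scene 0.04464582311152743 ((650.7727661132812, 40.572181701660156), (181.0941925048828, 221.8577880859375), 0.8587358593940735)
at [1.343000e-01 5.332000e-01 2.241000e-01 1.658585e+02] tilt [-3.1409 -0.    ] grip 0.0939 t 0.2
(0.35, 0.28, 0.29, 120) -> [-1.0839 -0.7714 -0.2635] az 0.1274 len 0.339 rows>= 7
(0.54, 0.1, 0.27, 101) -> [-1.0035  0.2982  0.08  ] az 0.0528 len 0.262 rows>= 6
(0.631, 0.0295, 0.25, 101) -> [-0.3463  0.3035  0.08  ] az 0.0 len 0.117 rows>= 3
(0.631, 0.0295, 0.197, 101) -> [0.    0.    0.212] az 0.0 len 0.053 rows>= 2
```

Request:
play_rows(motion=[[[-0.98, -0.7, -0.24, 0, 0, 0.12, 1], [-0.98, -0.7, -0.24, 0, 0, 0.12, 1], [-0.98, -0.7, -0.24, 0, 0, 0.12, 1], [-0.98, -0.7, -0.24, 0, 0, 0.12, 1], [-0.98, -0.7, -0.24, 0, 0, 0.12, 1], [-0.98, -0.7, -0.24, 0, 0, 0.12, 1], [-0.98, -0.7, -0.24, 0, 0, 0.12, 1], [-0.98, -0.7, -0.24, 0, 0, 0.12, 1], [-0.98, -0.7, -0.24, 0, 0, 0.12, 1], [-0.98, -0.7, -0.24, 0, 0, 0.12, 1]]])

```text
time_s: 1.2
ee_pos: [0.3283, 0.3047, 0.284]
eef_rot: [-3.141, -0.0, 2.143]
force: [-0.4, -0.5, 0.0]
grip_width: 0.094
grip_force: 0.0
```

```bash
python3 -c "
from h import *
plan([(.5,.13,.28,101),(.631,.0295,.26,101),(.631,.0295,.197,101)])"
```

```text
at [  0.3283   0.3047   0.284  122.7694] tilt [-3.1408e+00 -1.0000e-04] grip 0.094 t 1.2
(0.5, 0.13, 0.28, 101) -> [-0.9592  0.1992  0.0161] az 0.0605 len 0.245 rows>= 5
(0.631, 0.0295, 0.26, 101) -> [-0.4946  0.4377  0.08  ] az 0.0 len 0.166 rows>= 4
(0.631, 0.0295, 0.197, 101) -> [0.    0.    0.252] az 0.0 len 0.063 rows>= 2
```

Request:
play_rows(motion=[[[-0.959, 0.199, 0.016, 0, 0, 0.0605, 0.2], [-0.959, 0.199, 0.016, 0, 0, 0.0605, 0.2], [-0.959, 0.199, 0.016, 0, 0, 0.0605, 0.2], [-0.959, 0.199, 0.016, 0, 0, 0.0605, 0.2], [-0.959, 0.199, 0.016, 0, 0, 0.0605, 0.2], [-0.959, 0.199, 0.016, 0, 0, 0.0605, 0.2], [-0.959, 0.199, 0.016, 0, 0, 0.0605, 0.2], [-0.959, 0.199, 0.016, 0, 0, 0.0605, 0.2]]])

```text
time_s: 2.0
ee_pos: [0.4998, 0.1301, 0.2803]
eef_rot: [-3.141, -0.0, 1.763]
force: [-0.4, 0.4, 0.5]
grip_width: 0.0565
grip_force: 0.0
```

Request:
play_rows(motion=[[[-0.495, 0.438, 0.08, 0, 0, 0, 0.2], [-0.495, 0.438, 0.08, 0, 0, 0, 0.2], [-0.495, 0.438, 0.08, 0, 0, 0, 0.2], [-0.495, 0.438, 0.08, 0, 0, 0, 0.2], [-0.495, 0.438, 0.08, 0, 0, 0, 0.2], [-0.495, 0.438, 0.08, 0, 0, 0, 0.2]]])

```text
time_s: 2.6
ee_pos: [0.6308, 0.0295, 0.2605]
eef_rot: [-3.141, -0.0, 1.762]
force: [-0.1, 0.3, -0.6]
grip_width: 0.0565
grip_force: 0.0
```

```bash
python3 - <<'E'
from h import *
plan([(.631,.0295,.197,101)])
snap('scene','c')
E
```

```text
at [6.308000e-01 2.950000e-02 2.605000e-01 1.009685e+02] tilt [-3.1414e+00 -2.0000e-04] grip 0.0565 t 2.6
(0.631, 0.0295, 0.197, 101) -> [-2.000e-04  9.000e-04  2.541e-01] az -0.0001 len 0.064 rows>= 2
```

View pics/c.png

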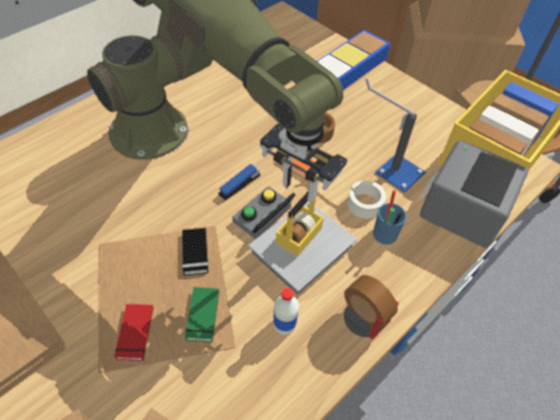

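The open fingers are just above the caddy's bar at about (305,195), so I descend and grip.

Request:
play_rows(motion=[[[0, 0, 0.15, 0, 0, 0, 0.2], [0, 0, 0.21, 0, 0, 0, 0.2], [0, 0, 0.254, 0, 0, 0, 0.2], [0, 0, 0.254, 0, 0, 0, 0.2], [0, 0, 0.254, 0, 0, 0, -1], [0, 0, 0.254, 0, 0, 0, -1], [0, 0, 0.254, 0, 0, 0, -1], [0, 0, 0.254, 0, 0, 0, -1], [0, 0, 0.254, 0, 0, 0, -1], [0, 0, 0.254, 0, 0, 0, -1]]], grip_force=45)

```text
time_s: 3.65
ee_pos: [0.6314, 0.0279, 0.197]
eef_rot: [3.141, -0.0, 1.761]
force: [-0.4, 1.0, -2.8]
grip_width: 0.0137
grip_force: 45.0
```

Request:
play_rows(motion=[[[0, 0, -0.02, 0, 0, 0, -1], [0, 0, -0.06, 0, 0, 0, -1], [0, 0, -0.12, 0, 0, 0, -1], [0, 0, -0.18, 0, 0, 0, -1], [0, 0, -0.24, 0, 0, 0, -1], [0, 0, -0.32, 0, 0, 0, -1], [0, 0, -0.38, 0, 0, 0, -1], [0, 0, -0.4, 0, 0, 0, -1], [0, 0, -0.4, 0, 0, 0, -1]]])

```text
time_s: 4.55
ee_pos: [0.6314, 0.0279, 0.2977]
eef_rot: [3.14, 0.0, 1.761]
force: [0.5, 0.2, -2.9]
grip_width: 0.0136
grip_force: 45.0
```

```bash
python3 - <<'E'
from h import *
c=snap('scene','d'); w=cloud(c); x,y,z=w.reshape(-1,3).T
# yellow bin geometry
hsv=cv2.cvtColor(c['frame'],cv2.COLOR_RGB2HSV);m=cv2.inRange(hsv,np.array(COL['yellow'][0]),np.array(COL['yellow'][1]))>0
p=w[m];p=p[(abs(p[:,0]-.63)<.12)&(abs(p[:,1]-.04)<.12)&(p[:,2]>.08)];print(len(p),p.min(0),p.max(0),np.percentile(p[:,2],[2,98]))
plan([(.5,.14,.31,97),(.41,.30,.31,92.6),(.41,.425,.31,92.6),(.41,.425,.294,92.6)])
E
```

```text
909 [ 0.5966618  -0.01356002  0.15050393] [0.67331028 0.10540356 0.29210481] [0.1577836  0.27723335]
at [6.312000e-01 2.790000e-02 2.967000e-01 1.008781e+02] tilt [-3.1413 -0.    ] grip 0.0137 t 4.6
(0.5, 0.14, 0.31, 97) -> [ 0.5394 -0.4309 -0.0533] az 0.0108 len 0.173 rows>= 4
(0.41, 0.3, 0.31, 92.6) -> [ 0.6791 -0.2793 -0.    ] az 0.0122 len 0.184 rows>= 4
(0.41, 0.425, 0.31, 92.6) -> [ 0.4995  0.0227 -0.    ] az -0.0 len 0.125 rows>= 3
(0.41, 0.425, 0.294, 92.6) -> [0.    0.    0.064] az -0.0 len 0.016 rows>= 1
```

View pics/d.png

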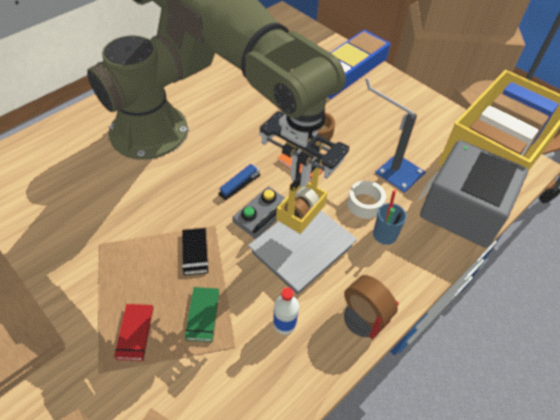

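Request:
play_rows(motion=[[[0.05, -0.04, -0.005, 0, 0, 0, -1], [0.13, -0.1, -0.01, 0, 0, 0.003, -1], [0.22, -0.17, -0.02, 0, 0, 0.005, -1], [0.31, -0.25, -0.03, 0, 0, 0.007, -1], [0.4, -0.32, -0.04, 0, 0, 0.009, -1], [0.48, -0.38, -0.05, 0, 0, 0.01, -1], [0.54, -0.43, -0.053, 0, 0, 0.011, -1], [0.54, -0.43, -0.053, 0, 0, 0.011, -1]]])

```text
time_s: 5.4
ee_pos: [0.4989, 0.1414, 0.3099]
eef_rot: [-3.141, -0.0, 1.693]
force: [0.3, 0.2, -2.1]
grip_width: 0.0137
grip_force: 45.0
```

Request:
play_rows(motion=[[[0.06, -0.02, 0, 0, 0, 0.002, -1], [0.16, -0.06, 0, 0, 0, 0.004, -1], [0.27, -0.11, 0, 0, 0, 0.006, -1], [0.38, -0.15, 0, 0, 0, 0.008, -1], [0.49, -0.2, 0, 0, 0, 0.01, -1], [0.59, -0.24, 0, 0, 0, 0.012, -1], [0.66, -0.27, 0, 0, 0, 0.012, -1], [0.68, -0.28, 0, 0, 0, 0.012, -1], [0.68, -0.28, 0, 0, 0, 0.012, -1]]])

```text
time_s: 6.3
ee_pos: [0.4104, 0.3005, 0.3097]
eef_rot: [-3.141, 0.001, 1.617]
force: [0.1, -0.5, -4.1]
grip_width: 0.0136
grip_force: 45.0
```

```bash
python3 - <<'E'
from h import *
plan([(.41,.423,.293,92.6),(.551,.429,.293,92.6),(.551,.429,.246,92.6)])
E
```

```text
at [ 0.4104  0.3005  0.3097 92.6471] tilt [-3.1409e+00  7.0000e-04] grip 0.0136 t 6.3
(0.41, 0.423, 0.293, 92.6) -> [0.4897 0.0209 0.0666] az 0.0001 len 0.124 rows>= 3
(0.551, 0.429, 0.293, 92.6) -> [-0.0016  0.5645 -0.    ] az -0.0 len 0.141 rows>= 3
(0.551, 0.429, 0.246, 92.6) -> [0.    0.    0.188] az -0.0 len 0.047 rows>= 1
```

Request:
play_rows(motion=[[[0.08, 0.003, 0.01, 0, 0, 0, -1], [0.2, 0.008, 0.025, 0, 0, 0, -1], [0.32, 0.014, 0.04, 0, 0, 0, -1], [0.43, 0.018, 0.058, 0, 0, 0, -1], [0.49, 0.021, 0.067, 0, 0, 0, -1], [0.49, 0.021, 0.067, 0, 0, 0, -1]]])

```text
time_s: 6.9
ee_pos: [0.4104, 0.4234, 0.2923]
eef_rot: [-3.14, 0.001, 1.617]
force: [0.5, -0.2, -3.1]
grip_width: 0.0137
grip_force: 45.0
```

```bash
python3 - <<'E'
from h import *
plan([(.551,.429,.293,92.6)])
c=snap('scene'); w=cloud(c)
cv2.imwrite('pics/e.png',cv2.resize(c['frame'][30:200,250:450,::-1],None,fx=3,fy=3))
p=w.reshape(-1,3);p=p[(p[:,0]>.455)&(p[:,0]<.62)&(abs(p[:,1]-.45)<.03)&(p[:,2]>.21)];print(np.median(p,0),p[:,2].max())
hsv=cv2.cvtColor(c['frame'],cv2.COLOR_RGB2HSV);m=cv2.inRange(hsv,np.array(COL['yellow'][0]),np.array(COL['yellow'][1]))>0
p=w[m];p=p[(abs(p[:,0]-.41)<.1)&(abs(p[:,1]-.44)<.1)&(p[:,2]>.1)];print(len(p),np.percentile(p,[1,99],axis=0).round(3))
E
```

```text
at [ 0.4104  0.4234  0.2923 92.6308] tilt [-3.1404e+00  1.2000e-03] grip 0.0137 t 6.9
(0.551, 0.429, 0.293, 92.6) -> [-0.0036  0.5628 -0.0026] az 0.0001 len 0.141 rows>= 3
[0.49619147 0.44631579 0.25105358] 0.4160982837296193
713 [[0.378 0.384 0.148]
 [0.448 0.496 0.279]]
```

View pics/e.png

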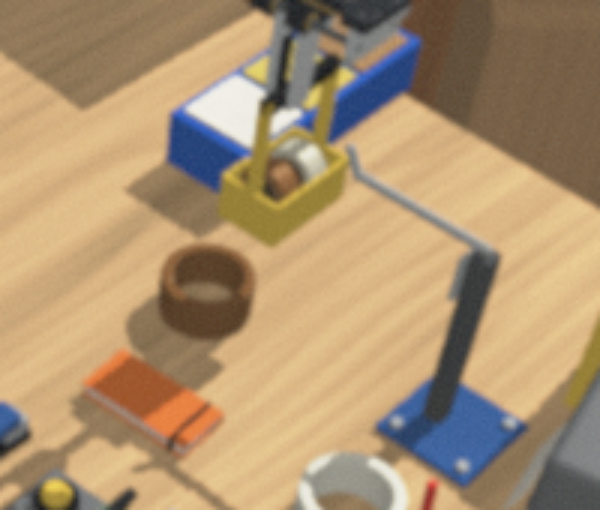

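The caddy hangs level, level with the wire's tip (352,155 in this crop) and lined up with it. I move in along the wire.

Request:
play_rows(motion=[[[0, 0.05, 0, 0, 0, 0, -1], [0, 0.12, 0, 0, 0, 0, -1], [-0.001, 0.2, 0, 0, 0, 0, -1], [-0.002, 0.28, 0, 0, 0, 0, -1], [-0.002, 0.36, 0, 0, 0, 0, -1], [-0.003, 0.43, 0, 0, 0, 0, -1], [-0.003, 0.5, 0, 0, 0, 0, -1], [-0.003, 0.54, 0, 0, 0, 0, -1], [-0.003, 0.56, 0, 0, 0, 0, -1], [-0.003, 0.56, 0, 0, 0, 0, -1]]])

```text
time_s: 7.95
ee_pos: [0.551, 0.4277, 0.2934]
eef_rot: [3.142, 0.0, 1.615]
force: [-0.3, 0.8, -3.9]
grip_width: 0.0137
grip_force: 45.0
```

Request:
play_rows(motion=[[[0, 0, 0.04, 0, 0, 0, -1], [0, 0, 0.08, 0, 0, 0, -1], [0, 0, 0.12, 0, 0, 0, -1], [0, 0, 0.14, 0, 0, 0, -1], [0, 0, 0.155, 0, 0, 0, -1], [0, 0, 0.165, 0, 0, 0, -1], [0, 0, 0.17, 0, 0, 0, -1], [0, 0, 0.17, 0, 0, 0, -1]]])

```text
time_s: 8.75
ee_pos: [0.5499, 0.4288, 0.2511]
eef_rot: [3.141, -0.0, 1.616]
force: [0.3, -0.0, -2.3]
grip_width: 0.0135
grip_force: 45.0
```

Request:
play_rows(motion=[[[0, 0, 0.006, 0, 0, 0, -1], [0, 0, 0.012, 0, 0, 0, -1], [0, 0, 0.012, 0, 0, 0, -1]]])

```text
time_s: 9.05
ee_pos: [0.5499, 0.4287, 0.2477]
eef_rot: [-3.141, 0.0, 1.616]
force: [-0.0, -0.8, -3.8]
grip_width: 0.0134
grip_force: 45.0
```

Request:
play_rows(motion=[[[0, 0, 0.004, 0, 0, 0, -1], [0, 0, 0.004, 0, 0, 0, -1]]])

```text
time_s: 9.25
ee_pos: [0.5499, 0.4288, 0.247]
eef_rot: [3.141, -0.0, 1.616]
force: [0.5, 0.3, -2.5]
grip_width: 0.0135
grip_force: 45.0
```

```bash
python3 - <<'E'
from h import *
c=snap('scene'); w=cloud(c)
cv2.imwrite('pics/f.png',cv2.resize(c['frame'][30:200,270:450,::-1],None,fx=3,fy=3))
E
```

```text
(no output)
```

View pics/f.png

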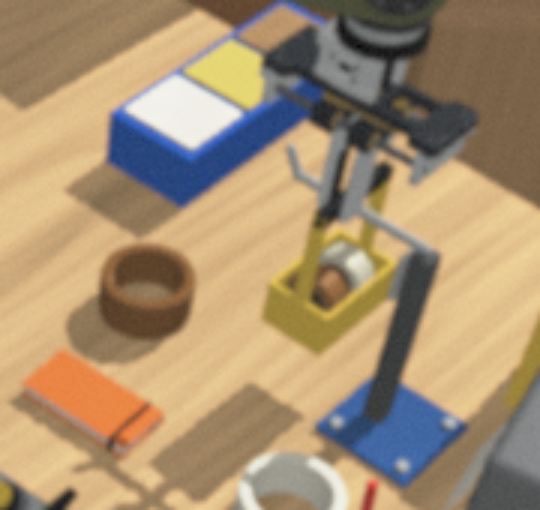

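The wire passes under the bar inside the arch. I keep lowering until the force drops.

Request:
play_rows(motion=[[[0, 0, 0.004, 0, 0, 0, -1], [0, 0, 0.004, 0, 0, 0, -1]]])

```text
time_s: 9.5
ee_pos: [0.55, 0.4288, 0.2468]
eef_rot: [3.141, -0.001, 1.616]
force: [-2.0, -1.0, 3.2]
grip_width: 0.0135
grip_force: 45.0
```

Request:
play_rows(motion=[[[0, 0, 0.004, 0, 0, 0, -1], [0, 0, 0.004, 0, 0, 0, -1]]])

```text
time_s: 9.7
ee_pos: [0.55, 0.4288, 0.2465]
eef_rot: [3.14, -0.001, 1.616]
force: [-2.3, -3.7, 9.0]
grip_width: 0.0135
grip_force: 45.0
```

Request:
play_rows(motion=[[[0, 0, -0.005, 0, 0, 0, -1], [0, 0, -0.005, 0, 0, 0, -0.6], [0, 0, -0.005, 0, 0, 0, -0.4], [0, 0, -0.005, 0, 0, 0, -0.2], [0, 0, -0.005, 0, 0, 0, -0.1], [0, 0, -0.005, 0, 0, 0, -0.1], [0, 0, -0.005, 0, 0, 0, -0.1], [0, 0, -0.005, 0, 0, 0, -0.1]]])

```text
time_s: 10.5
ee_pos: [0.5499, 0.4287, 0.2462]
eef_rot: [3.142, 0.0, 1.616]
force: [0.2, -0.5, 0.3]
grip_width: 0.0424
grip_force: 0.0
```

Request:
play_rows(motion=[[[0, 0, -0.03, 0, 0, 0, -0.1], [0, 0, -0.08, 0, 0, 0, -0.1], [0, 0, -0.15, 0, 0, 0, -0.1], [0, 0, -0.25, 0, 0, 0, -0.1], [0, 0, -0.32, 0, 0, 0, -0.1], [0, 0, -0.32, 0, 0, 0, -0.1]]])

```text
time_s: 11.1
ee_pos: [0.5502, 0.429, 0.3302]
eef_rot: [3.137, -0.003, 1.616]
force: [-0.7, 0.4, 0.3]
grip_width: 0.0424
grip_force: 0.0
```

```bash
python3 - <<'E'
from h import *
c=snap('scene'); w=cloud(c)
cv2.imwrite('pics/g.png',cv2.resize(c['frame'][30:200,270:450,::-1],None,fx=3,fy=3))
hsv=cv2.cvtColor(c['frame'],cv2.COLOR_RGB2HSV);m=cv2.inRange(hsv,np.array(COL['yellow'][0]),np.array(COL['yellow'][1]))>0
p=w[m];p=p[(abs(p[:,0]-.55)<.1)&(abs(p[:,1]-.44)<.1)&(p[:,2]>.08)];print(len(p),np.percentile(p,[1,99],axis=0).round(3))
plan([(.49,.22,.30,95),(.474,.081,.15,95),(.474,.081,.075,95)])
E
```

```text
682 [[0.517 0.392 0.102]
 [0.587 0.505 0.236]]
at [ 0.5501  0.4289  0.3278 92.6009] tilt [ 3.1392e+00 -1.5000e-03] grip 0.0421 t 11.15
(0.49, 0.22, 0.3, 95) -> [-0.8237 -0.278   0.1113] az -0.0067 len 0.219 rows>= 5
(0.474, 0.081, 0.15, 95) -> [-0.5483 -0.1122  0.6   ] az 0.0 len 0.205 rows>= 5
(0.474, 0.081, 0.075, 95) -> [0.  0.  0.3] az 0.0 len 0.075 rows>= 2
```

View pics/g.png

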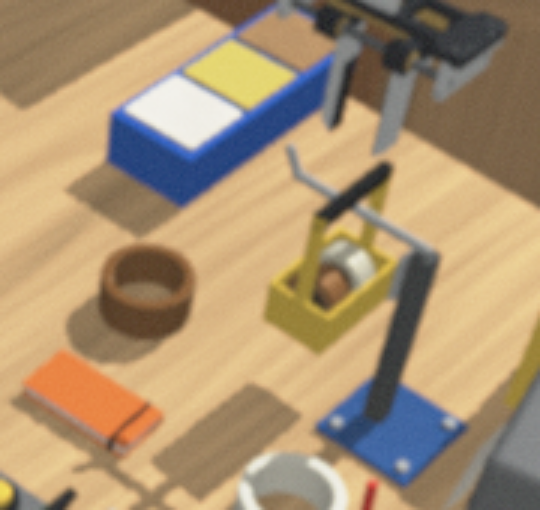

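The caddy hangs upright on the wire, clear of the gripper. Next is the ZERO key.

Request:
play_rows(motion=[[[-0.824, -0.278, 0.111, 0, 0, -0.0067, -1], [-0.824, -0.278, 0.111, 0, 0, -0.0067, -1], [-0.824, -0.278, 0.111, 0, 0, -0.0067, -1], [-0.824, -0.278, 0.111, 0, 0, -0.0067, -1], [-0.824, -0.278, 0.111, 0, 0, -0.0067, -1], [-0.824, -0.278, 0.111, 0, 0, -0.0067, -1], [-0.824, -0.278, 0.111, 0, 0, -0.0067, -1]]])

```text
time_s: 11.85
ee_pos: [0.4898, 0.2199, 0.2982]
eef_rot: [-3.141, -0.0, 1.658]
force: [-0.9, 0.7, 0.2]
grip_width: 0.0005
grip_force: 0.0
```

Request:
play_rows(motion=[[[-0.548, -0.112, 0.6, 0, 0, 0, -1], [-0.548, -0.112, 0.6, 0, 0, 0, -1], [-0.548, -0.112, 0.6, 0, 0, 0, -1], [-0.548, -0.112, 0.6, 0, 0, 0, -1], [-0.548, -0.112, 0.6, 0, 0, 0, -1], [-0.548, -0.112, 0.6, 0, 0, 0, -1], [-0.548, -0.112, 0.6, 0, 0, 0, -1]]])

```text
time_s: 12.55
ee_pos: [0.4748, 0.0821, 0.1494]
eef_rot: [3.14, -0.0, 1.659]
force: [0.9, 0.3, 0.2]
grip_width: 0.0006
grip_force: 0.0
```

```bash
python3 - <<'E'
from h import *
plan([(.474,.081,.075,95),(.474,.081,.069,95),(.474,.081,.064,95)])
c=snap('scene');w=cloud(c)
for k in('yellow','green'):
    for m in comps(c,*COL[k],20):
      q=np.nanmedian(w[m],0)
      if .44<q[0]<.52 and abs(q[1]-.04)<.08: print(k,m.sum(),q.round(4))
E
```

```text
at [4.74800e-01 8.21000e-02 1.49400e-01 9.50691e+01] tilt [ 3.14e+00 -2.00e-04] grip 0.0006 t 12.55
(0.474, 0.081, 0.075, 95) -> [-0.0041 -0.0037  0.2977] az 0.0002 len 0.074 rows>= 2
(0.474, 0.081, 0.069, 95) -> [0.    0.    0.024] az 0.0 len 0.006 rows>= 1
(0.474, 0.081, 0.064, 95) -> [0.   0.   0.02] az 0.0 len 0.005 rows>= 1
yellow 69 [0.4768 0.0803 0.0492]
green 71 [0.483  0.0015 0.0488]
```

Request:
play_rows(motion=[[[-0.004, -0.004, 0.15, 0, 0, 0, -1], [-0.004, -0.004, 0.28, 0, 0, 0, -1], [-0.004, -0.004, 0.298, 0, 0, 0, -1], [-0.004, -0.004, 0.31, 0, 0, 0, -1], [-0.004, -0.004, 0.32, 0, 0, 0, -1], [-0.004, -0.004, 0.326, 0, 0, 0, -1], [-0.004, -0.004, 0.332, 0, 0, 0, -1], [-0.004, -0.004, 0.334, 0, 0, 0, -1], [-0.004, -0.004, 0.338, 0, 0, 0, -1], [-0.004, -0.004, 0.338, 0, 0, 0, -1]]])

```text
time_s: 13.6
ee_pos: [0.4735, 0.0798, 0.0643]
eef_rot: [3.14, 0.0, 1.658]
force: [3.0, 1.5, 4.3]
grip_width: 0.0002
grip_force: 2.1
```

Request:
play_rows(motion=[[[0, 0, 0.004, 0, 0, 0, -1], [0, 0, 0.008, 0, 0, 0, -1], [0, 0, 0.008, 0, 0, 0, -1]]])

```text
time_s: 13.9
ee_pos: [0.4735, 0.0798, 0.063]
eef_rot: [3.14, 0.0, 1.658]
force: [-2.1, 0.5, 18.1]
grip_width: 0.0005
grip_force: 8.7
```

Request:
play_rows(motion=[[[0, 0, -0.1, 0, 0, 0, -1], [0, 0, -0.4, 0, 0, 0, 0.5], [0, 0, -0.6, 0, 0, 0, 1], [0, 0, -0.6, 0, 0, 0, 1], [0, 0, -0.6, 0, 0, 0, 1], [0, 0, -0.6, 0, 0, 0, 1]]])

```text
time_s: 14.5
ee_pos: [0.4724, 0.0797, 0.2111]
eef_rot: [-3.14, 0.0, 1.658]
force: [-0.4, -0.3, -1.1]
grip_width: 0.0373
grip_force: 0.0
```

```bash
python3 - <<'E'
from h import *
c=snap('top');w=cloud(c); d=snap('scene');wd=cloud(d)
for k,n in dict(red=(.54,-.4),green=(.62,-.27),black=(.465,-.175),orange=(.43,.25)).items():
  for a,b in((c,w),(d,wd)):
    try: print(k,book(a,b,k,near=n).round(1))
    except Exception as e: print(k,'no')
m=comps(c,*COL['orange'],5);print(get_obs()['force'])
E
```

```text
red [ 545.4 -410.1   23.2  127.    59.9  -45.8]
red [ 548.1 -409.    22.3  124.3   59.7  -45.8]
green [ 615.4 -266.2   23.2  132.    58.4  -45.5]
green [ 618.3 -264.1   22.   125.3   59.6  -46.1]
black [ 463.6 -171.7   23.2  129.1   63.1  -35.4]
black [ 456.5 -163.9   21.8   99.9   56.2  -34.7]
orange [429.5 249.6  18.9 129.8  62.3   6.4]
orange no
[ 0.5349512  -0.588053    0.13256403]
```

```bash
python3 - <<'E'
from h import *
plan([(.54,-.10,.2,115),(.617,-.265,.11,134.2),(.617,-.265,.027,134.2)])
E
```

```text
at [4.72200e-01 7.97000e-02 2.10300e-01 9.50096e+01] tilt [-3.1384e+00  1.0000e-04] grip 0.0453 t 14.6
(0.54, -0.1, 0.2, 115) -> [-0.7396  0.2073  0.0411] az -0.0555 len 0.192 rows>= 4
(0.617, -0.265, 0.11, 134.2) -> [-7.283e-01  2.000e-04  3.600e-01] az -0.0533 len 0.203 rows>= 5
(0.617, -0.265, 0.027, 134.2) -> [0.    0.    0.332] az -0.0 len 0.083 rows>= 2
```

Request:
play_rows(motion=[[[-0.74, 0.207, 0.041, 0, 0, -0.0555, 1], [-0.74, 0.207, 0.041, 0, 0, -0.0555, 1], [-0.74, 0.207, 0.041, 0, 0, -0.0555, 1], [-0.74, 0.207, 0.041, 0, 0, -0.0555, 1], [-0.74, 0.207, 0.041, 0, 0, -0.0555, 1], [-0.74, 0.207, 0.041, 0, 0, -0.0555, 1], [-0.74, 0.207, 0.041, 0, 0, -0.0555, 1]]])

```text
time_s: 15.3
ee_pos: [0.5402, -0.0991, 0.2008]
eef_rot: [-3.14, -0.001, 2.007]
force: [0.3, 0.9, -0.3]
grip_width: 0.0939
grip_force: 0.0
```

Request:
play_rows(motion=[[[-0.728, 0, 0.36, 0, 0, -0.0533, 1], [-0.728, 0, 0.36, 0, 0, -0.0533, 1], [-0.728, 0, 0.36, 0, 0, -0.0533, 1], [-0.728, 0, 0.36, 0, 0, -0.0533, 1], [-0.728, 0, 0.36, 0, 0, -0.0533, 1], [-0.728, 0, 0.36, 0, 0, -0.0533, 1], [-0.728, 0, 0.36, 0, 0, -0.0533, 1], [-0.728, 0, 0.36, 0, 0, -0.0533, 1]]])

```text
time_s: 16.1
ee_pos: [0.618, -0.2634, 0.1134]
eef_rot: [3.141, 0.002, 2.344]
force: [0.8, 0.2, 0.3]
grip_width: 0.094
grip_force: 0.0
```

```bash
python3 - <<'E'
from h import *
plan([(.617,-.265,.027,134.2)])
E
```

```text
at [ 6.180000e-01 -2.634000e-01  1.134000e-01  1.342798e+02] tilt [3.1408e+00 1.9000e-03] grip 0.094 t 16.1
(0.617, -0.265, 0.027, 134.2) -> [-0.0017 -0.0075  0.3456] az 0.0002 len 0.086 rows>= 2
```

Request:
play_rows(motion=[[[0, 0, 0.15, 0, 0, 0, 1], [0, 0, 0.27, 0, 0, 0, 1], [0, 0, 0.32, 0, 0, 0, 1], [0, 0, 0.332, 0, 0, 0, 1], [0, 0, 0.332, 0, 0, 0, 1]]])

```text
time_s: 16.6
ee_pos: [0.6182, -0.2648, 0.0301]
eef_rot: [3.141, 0.001, 2.342]
force: [-0.7, 0.7, -0.4]
grip_width: 0.0938
grip_force: 0.0
```

Request:
play_rows(motion=[[[0, 0, 0, 0, 0, 0, 0.3], [0, 0, 0, 0, 0, 0, 0.1], [0, 0, 0, 0, 0, 0, -1], [0, 0, 0, 0, 0, 0, -1], [0, 0, 0, 0, 0, 0, -1], [0, 0, 0, 0, 0, 0, -1], [0, 0, 0, 0, 0, 0, -1]]], grip_force=25)

```text
time_s: 17.3
ee_pos: [0.6178, -0.265, 0.0291]
eef_rot: [3.141, 0.001, 2.342]
force: [-1.4, 1.5, 5.8]
grip_width: 0.0639
grip_force: 25.0
```

Request:
play_rows(motion=[[[0, 0, -0.04, 0, 0, 0, -1], [0, 0, -0.12, 0, 0, 0, -1], [0, 0, -0.24, 0, 0, 0, -1], [0, 0, -0.36, 0, 0, 0, -1], [0, 0, -0.48, 0, 0, 0, -1], [0, 0, -0.52, 0, 0, 0, -1], [0, 0, -0.52, 0, 0, 0, -1], [0, 0, -0.52, 0, 0, 0, -1]]])

```text
time_s: 18.1
ee_pos: [0.6171, -0.2647, 0.157]
eef_rot: [-3.141, -0.002, 2.342]
force: [0.2, 0.8, -0.7]
grip_width: 0.0633
grip_force: 25.0
```

```bash
python3 - <<'E'
from h import *
plan([(.632,-.11,.155,112),(.6485,.0405,.12,90),(.6485,.0405,.072,90)])
E
```

```text
at [  0.6171  -0.2647   0.157  134.178 ] tilt [-3.1409e+00 -2.0000e-03] grip 0.0633 t 18.1
(0.632, -0.11, 0.155, 112) -> [0.4022 0.474  0.0081] az 0.0616 len 0.155 rows>= 4
(0.6485, 0.0405, 0.12, 90) -> [0.5334 0.2867 0.14  ] az 0.0611 len 0.155 rows>= 4
(0.6485, 0.0405, 0.072, 90) -> [0.    0.    0.192] az 0.0 len 0.048 rows>= 1
```

Request:
play_rows(motion=[[[0.05, 0.06, 0, 0, 0, 0.006, -1], [0.13, 0.15, 0, 0, 0, 0.018, -1], [0.23, 0.27, 0, 0, 0, 0.035, -1], [0.32, 0.38, 0.01, 0, 0, 0.05, -1], [0.38, 0.45, 0.01, 0, 0, 0.059, -1], [0.402, 0.474, 0.01, 0, 0, 0.0616, -1], [0.402, 0.474, 0.01, 0, 0, 0.0616, -1]]])

```text
time_s: 18.8
ee_pos: [0.6322, -0.1097, 0.155]
eef_rot: [-3.14, -0.001, 1.957]
force: [0.6, -1.6, -0.4]
grip_width: 0.064
grip_force: 25.0
```

Request:
play_rows(motion=[[[0.06, 0.03, 0.01, 0, 0, 0.006, -1], [0.16, 0.09, 0.03, 0, 0, 0.018, -1], [0.29, 0.16, 0.06, 0, 0, 0.035, -1], [0.41, 0.22, 0.1, 0, 0, 0.049, -1], [0.5, 0.27, 0.13, 0, 0, 0.058, -1], [0.533, 0.287, 0.14, 0, 0, 0.0611, -1], [0.533, 0.287, 0.14, 0, 0, 0.0611, -1], [0.533, 0.287, 0.14, 0, 0, 0.0611, -1]]])

```text
time_s: 19.6
ee_pos: [0.6492, 0.0386, 0.1209]
eef_rot: [-3.141, 0.0, 1.571]
force: [-0.3, -0.7, -1.3]
grip_width: 0.0638
grip_force: 25.0
```

```bash
python3 - <<'E'
from h import *
plan([(.6485,.0405,.072,90)])
c=snap('scene'); cv2.imwrite('pics/h.png',cv2.resize(c['frame'][100:350,80:400,::-1],None,fx=2,fy=2))
E
```

```text
at [6.49200e-01 3.86000e-02 1.20900e-01 9.00369e+01] tilt [-3.1411e+00  3.0000e-04] grip 0.0638 t 19.6
(0.6485, 0.0405, 0.072, 90) -> [ 0.0074 -0.0027  0.1955] az 0.0001 len 0.049 rows>= 1
```

View pics/h.png

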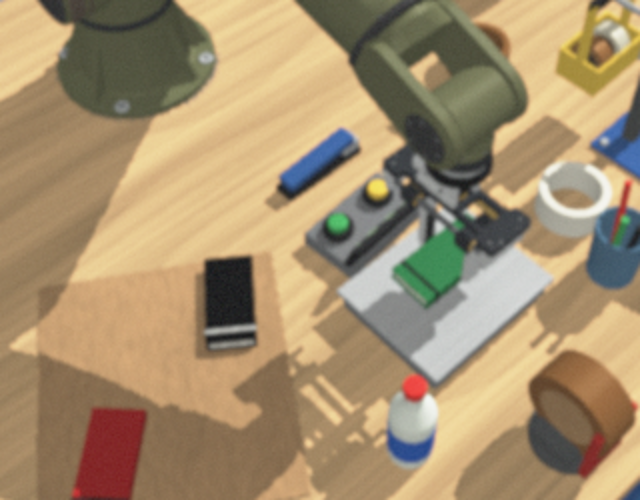

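The green book is held level over the scale at (430,265). I lower it and release.

Request:
play_rows(motion=[[[0.005, -0.003, 0.06, 0, 0, 0, -1], [0.007, -0.003, 0.13, 0, 0, 0, -1], [0.007, -0.003, 0.17, 0, 0, 0, -1], [0.007, -0.003, 0.185, 0, 0, 0, -1], [0.007, -0.003, 0.193, 0, 0, 0, -1], [0.007, -0.003, 0.198, 0, 0, 0, -1], [0.007, -0.003, 0.202, 0, 0, 0, -1], [0.007, -0.003, 0.202, 0, 0, 0, -1]]])

```text
time_s: 20.45
ee_pos: [0.6485, 0.0419, 0.071]
eef_rot: [3.141, 0.0, 1.571]
force: [-0.3, -0.5, 0.4]
grip_width: 0.0635
grip_force: 25.0
```

Request:
play_rows(motion=[[[0, 0, 0.004, 0, 0, 0, -1], [0, 0, 0.004, 0, 0, 0, -1]]])

```text
time_s: 20.65
ee_pos: [0.6486, 0.0419, 0.0701]
eef_rot: [3.141, -0.0, 1.571]
force: [0.6, -0.1, 2.4]
grip_width: 0.0639
grip_force: 25.0
```

Contact is at the expected height, so I release and back off, then measure.

Request:
play_rows(motion=[[[0, 0, 0.001, 0, 0, 0, 0.5], [0, 0, 0.001, 0, 0, 0, 1], [0, 0, 0.001, 0, 0, 0, 1], [0, 0, 0.001, 0, 0, 0, 1], [0, 0, 0.001, 0, 0, 0, 1], [0, 0, -0.2, 0, 0, 0, 1], [0, 0, -0.4, 0, 0, 0, 1], [0, 0, -0.6, 0, 0, 0, 1], [0, 0, -0.6, 0, 0, 0, 1]]])

```text
time_s: 21.55
ee_pos: [0.6504, 0.042, 0.2277]
eef_rot: [3.13, -0.0, 1.571]
force: [-0.6, -0.7, 0.2]
grip_width: 0.0944
grip_force: 0.0
```

Request:
play_rows(motion=[[[-0.8, -0.5, -0.1, 0, 0, -0.07, 1], [-0.8, -0.5, -0.1, 0, 0, -0.07, 1], [-0.8, -0.5, -0.1, 0, 0, -0.07, 1], [-0.8, -0.5, -0.1, 0, 0, -0.07, 1], [-0.8, -0.5, -0.1, 0, 0, -0.07, 1], [-0.8, -0.5, -0.1, 0, 0, -0.07, 1], [-0.8, -0.5, -0.1, 0, 0, -0.07, 1], [-0.8, -0.5, -0.1, 0, 0, -0.07, 1]]])

```text
time_s: 22.35
ee_pos: [0.5238, -0.1574, 0.2443]
eef_rot: [-3.141, -0.0, 2.012]
force: [-0.6, 0.1, -0.4]
grip_width: 0.0939
grip_force: 0.0
```

```bash
cat > look.py <<'E'
from h import *
import sys
c=snap('top');d=snap('scene')
cv2.imwrite('pics/last_t.png',c['frame'][:,:,::-1]);cv2.imwrite('pics/last_s.png',d['frame'][:,:,::-1])
for a in sys.argv[1:]:
  k,x,y=a.split(',')
  for n,e in(('top',c),('scene',d)):
    try: print(k,n,book(e,cloud(e),k,near=(float(x),float(y)),R=.1).round(1))
    except Exception as ex: print(k,n,'none')
E
python3 look.py green,.6485,.0405 black,.465,-.172 red,.547,-.41 orange,.43,.25
python3 -c "
from h import *
plan([(.4655,-.172,.11,144.6),(.4655,-.172,.027,144.6)])"
```

```text
green top [645.3  38.8  63.8 123.7  57.8 -89.7]
green scene [650.8  41.2  62.6 123.7  61.7 -90. ]
black top [ 525.1 -183.6   22.3    4.9    2.4  -45.4]
black scene [ 455.7 -164.2   21.7   97.7   56.1  -35.3]
red top [ 537.7 -403.    23.2  110.2   60.5  -43.7]
red scene [ 548.1 -408.5   22.2  123.5   60.4  -45.8]
orange top [429.8 249.2  18.7 129.3  63.4   6.6]
orange scene none
at [  0.5239  -0.1572   0.2443 115.2915] tilt [-3.1413e+00 -5.0000e-04] grip 0.0942 t 22.45
(0.4655, -0.172, 0.11, 144.6) -> [ 0.0461 -0.2364  0.5372] az -0.0814 len 0.147 rows>= 4
(0.4655, -0.172, 0.027, 144.6) -> [0.    0.    0.332] az -0.0 len 0.083 rows>= 2
```

Request:
play_rows(motion=[[[0.046, -0.236, 0.537, 0, 0, -0.0814, 1], [0.046, -0.236, 0.537, 0, 0, -0.0814, 1], [0.046, -0.236, 0.537, 0, 0, -0.0814, 1], [0.046, -0.236, 0.537, 0, 0, -0.0814, 1], [0.046, -0.236, 0.537, 0, 0, -0.0814, 1], [0.046, -0.236, 0.537, 0, 0, -0.0814, 1], [0.046, -0.236, 0.537, 0, 0, -0.0814, 1], [0.046, -0.236, 0.537, 0, 0, -0.0814, 1]]])

```text
time_s: 23.25
ee_pos: [0.4657, -0.1728, 0.111]
eef_rot: [3.141, 0.001, 2.522]
force: [0.5, -0.3, -0.4]
grip_width: 0.0942
grip_force: 0.0
```

Request:
play_rows(motion=[[[0, 0, 0.15, 0, 0, 0, 1], [0, 0, 0.27, 0, 0, 0, 1], [0, 0, 0.31, 0, 0, 0, 1], [0, 0, 0.325, 0, 0, 0, 1], [0, 0, 0.325, 0, 0, 0, 1], [0, 0, 0.325, 0, 0, 0, 1]]])

```text
time_s: 23.85
ee_pos: [0.4658, -0.1731, 0.0305]
eef_rot: [3.141, 0.002, 2.522]
force: [-0.2, -0.1, -1.0]
grip_width: 0.0937
grip_force: 0.0
```

Request:
play_rows(motion=[[[0, 0, 0, 0, 0, 0, 0.3], [0, 0, 0, 0, 0, 0, 0.1], [0, 0, 0, 0, 0, 0, -1], [0, 0, 0, 0, 0, 0, -1], [0, 0, 0, 0, 0, 0, -1], [0, 0, 0, 0, 0, 0, -1], [0, 0, 0, 0, 0, 0, -1]]], grip_force=25)

```text
time_s: 24.55
ee_pos: [0.4653, -0.1728, 0.0294]
eef_rot: [3.141, 0.0, 2.522]
force: [-0.1, 1.7, 4.9]
grip_width: 0.0638
grip_force: 25.0
```

Request:
play_rows(motion=[[[0, 0, -0.04, 0, 0, 0, -1], [0, 0, -0.12, 0, 0, 0, -1], [0, 0, -0.24, 0, 0, 0, -1], [0, 0, -0.36, 0, 0, 0, -1], [0, 0, -0.48, 0, 0, 0, -1], [0, 0, -0.52, 0, 0, 0, -1], [0, 0, -0.52, 0, 0, 0, -1], [0, 0, -0.52, 0, 0, 0, -1]]])

```text
time_s: 25.35
ee_pos: [0.4646, -0.1727, 0.1579]
eef_rot: [-3.141, -0.002, 2.522]
force: [-0.8, -0.4, -1.7]
grip_width: 0.0636
grip_force: 25.0
```

```bash
python3 - <<'E'
from h import *
plan([(.57,-.06,.16,115),(.6485,.041,.125,90)])
E
```

```text
at [  0.4646  -0.1727   0.1579 144.5103] tilt [-3.1412e+00 -1.7000e-03] grip 0.0636 t 25.35
(0.57, -0.06, 0.16, 115) -> [-0.0817  0.6116 -0.0082] az 0.082 len 0.154 rows>= 4
(0.6485, 0.041, 0.125, 90) -> [0.2334 0.4553 0.14  ] az 0.0694 len 0.133 rows>= 3
```

Request:
play_rows(motion=[[[-0.01, 0.08, 0, 0, 0, 0.008, -1], [-0.03, 0.2, 0, 0, 0, 0.025, -1], [-0.05, 0.35, -0.01, 0, 0, 0.045, -1], [-0.07, 0.49, -0.01, 0, 0, 0.065, -1], [-0.08, 0.58, -0.01, 0, 0, 0.078, -1], [-0.082, 0.612, -0.01, 0, 0, 0.082, -1], [-0.082, 0.612, -0.01, 0, 0, 0.082, -1]]])

```text
time_s: 26.05
ee_pos: [0.5704, -0.0592, 0.1595]
eef_rot: [-3.139, -0.002, 2.008]
force: [0.1, -0.3, -0.8]
grip_width: 0.0637
grip_force: 25.0
```

Request:
play_rows(motion=[[[0.03, 0.06, 0.01, 0, 0, 0.008, -1], [0.08, 0.15, 0.03, 0, 0, 0.022, -1], [0.13, 0.26, 0.06, 0, 0, 0.04, -1], [0.18, 0.36, 0.1, 0, 0, 0.056, -1], [0.22, 0.43, 0.13, 0, 0, 0.066, -1], [0.233, 0.455, 0.14, 0, 0, 0.0694, -1], [0.233, 0.455, 0.14, 0, 0, 0.0694, -1], [0.233, 0.455, 0.14, 0, 0, 0.0694, -1]]])

```text
time_s: 26.85
ee_pos: [0.6487, 0.0396, 0.1267]
eef_rot: [-3.141, 0.0, 1.572]
force: [0.2, -0.6, -1.4]
grip_width: 0.0638
grip_force: 25.0
```

```bash
python3 - <<'E'
from h import *
plan([(.6485,.041,.09,90)])
E
```

```text
at [6.48700e-01 3.96000e-02 1.26700e-01 9.00744e+01] tilt [-3.1412e+00  2.0000e-04] grip 0.0638 t 26.85
(0.6485, 0.041, 0.09, 90) -> [ 0.0054 -0.0008  0.1468] az 0.0002 len 0.037 rows>= 1
```

Request:
play_rows(motion=[[[0, 0, 0.05, 0, 0, 0, -1], [0, 0, 0.1, 0, 0, 0, -1], [0, 0, 0.13, 0, 0, 0, -1], [0, 0, 0.14, 0, 0, 0, -1], [0, 0, 0.148, 0, 0, 0, -1], [0, 0, 0.15, 0, 0, 0, -1], [0, 0, 0.15, 0, 0, 0, -1], [0, 0, 0.15, 0, 0, 0, -1]]])

```text
time_s: 27.65
ee_pos: [0.6493, 0.0407, 0.0895]
eef_rot: [3.141, 0.0, 1.571]
force: [1.0, 0.4, -1.2]
grip_width: 0.0639
grip_force: 25.0
```

Request:
play_rows(motion=[[[0, 0, 0.004, 0, 0, 0, -1], [0, 0, 0.004, 0, 0, 0, -1]]])

```text
time_s: 27.85
ee_pos: [0.6493, 0.0407, 0.0885]
eef_rot: [3.141, -0.0, 1.571]
force: [0.0, 0.4, -0.3]
grip_width: 0.0637
grip_force: 25.0
```

Request:
play_rows(motion=[[[0, -0.003, 0.002, 0, 0, 0, -1], [0, -0.003, 0.003, 0, 0, 0, -1]]])

```text
time_s: 28.05
ee_pos: [0.6491, 0.0407, 0.0885]
eef_rot: [3.139, -0.0, 1.571]
force: [2.8, -0.2, 6.8]
grip_width: 0.064
grip_force: 25.0
```

Request:
play_rows(motion=[[[0, 0, 0.001, 0, 0, 0, 0.5], [0, 0, 0.001, 0, 0, 0, 1], [0, 0, 0.001, 0, 0, 0, 1], [0, 0, 0.001, 0, 0, 0, 1], [0, 0, 0.001, 0, 0, 0, 1], [0, 0, -0.2, 0, 0, 0, 1], [0, 0, -0.4, 0, 0, 0, 1], [0, 0, -0.5, 0, 0, 0, 1], [0, 0, -0.5, 0, 0, 0, 1]]])

```text
time_s: 28.95
ee_pos: [0.6496, 0.0407, 0.2171]
eef_rot: [3.135, -0.0, 1.571]
force: [-0.2, -0.0, -0.3]
grip_width: 0.0938
grip_force: 0.0
```

Request:
play_rows(motion=[[[-0.8, -0.2, -0.1, 0, 0, -0.07, 1], [-0.8, -0.2, -0.1, 0, 0, -0.07, 1], [-0.8, -0.2, -0.1, 0, 0, -0.07, 1], [-0.8, -0.2, -0.1, 0, 0, -0.07, 1], [-0.8, -0.2, -0.1, 0, 0, -0.07, 1], [-0.8, -0.2, -0.1, 0, 0, -0.07, 1], [-0.8, -0.2, -0.1, 0, 0, -0.07, 1], [-0.8, -0.2, -0.1, 0, 0, -0.07, 1]]])

```text
time_s: 29.75
ee_pos: [0.5987, -0.1576, 0.2368]
eef_rot: [-3.141, -0.001, 2.012]
force: [0.5, 0.1, -0.3]
grip_width: 0.0938
grip_force: 0.0
```

```bash
python3 look.py green,.6485,.0405 black,.6485,.0405 red,.547,-.41 orange,.43,.25
python3 - <<'E'
from h import *
im=cv2.imread('pics/last_s.png');cv2.imwrite('pics/i.png',cv2.resize(im[170:310,200:380],None,fx=4,fy=4,interpolation=cv2.INTER_CUBIC))
E
```

```text
green top none
green scene [681.3  66.1  67.7   5.8   1.9 -84.5]
black top [643.6  40.3  81.2 125.5  60.4 -89.7]
black scene [653.5  52.2  80.5 100.7  62.   89.6]
red top [ 545.4 -410.2   22.9  127.1   59.9  -45.8]
red scene [ 548.4 -408.8   22.2  122.7   59.3  -44.2]
orange top [429.4 249.5  18.7 129.4  62.5   6.4]
orange scene [488.7 235.7  16.3   0.    0.    0. ]
```

View pics/i.png

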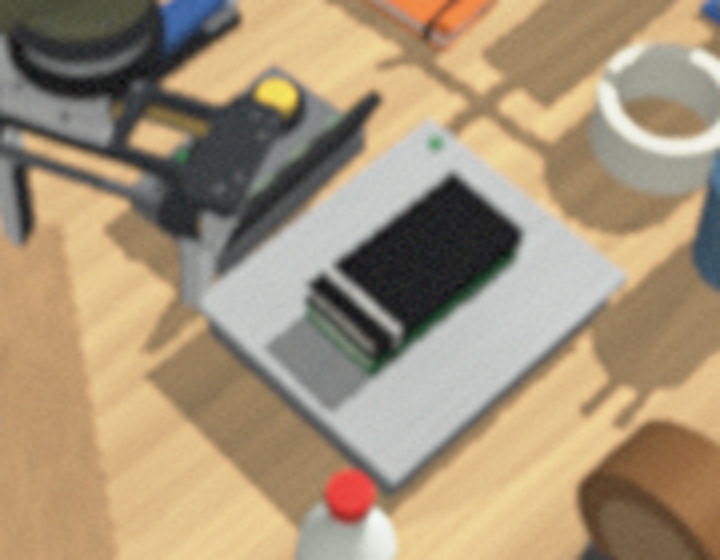

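The black book sits square on the green one at (410,270). Red next.

```bash
python3 - <<'E'
from h import *
plan([(.547,-.4095,.11,134.2)])
E
```

```text
at [  0.5988  -0.1579   0.2371 115.3093] tilt [-3.1413e+00 -4.0000e-04] grip 0.0937 t 29.85
(0.547, -0.4095, 0.11, 134.2) -> [-0.8214 -0.6174  0.5082] az -0.0525 len 0.287 rows>= 6
```

Request:
play_rows(motion=[[[-0.821, -0.617, 0.508, 0, 0, -0.0525, 1], [-0.821, -0.617, 0.508, 0, 0, -0.0525, 1], [-0.821, -0.617, 0.508, 0, 0, -0.0525, 1], [-0.821, -0.617, 0.508, 0, 0, -0.0525, 1], [-0.821, -0.617, 0.508, 0, 0, -0.0525, 1], [-0.821, -0.617, 0.508, 0, 0, -0.0525, 1], [-0.821, -0.617, 0.508, 0, 0, -0.0525, 1], [-0.821, -0.617, 0.508, 0, 0, -0.0525, 1], [-0.821, -0.617, 0.508, 0, 0, -0.0525, 1]]])

```text
time_s: 30.75
ee_pos: [0.5472, -0.4095, 0.1112]
eef_rot: [3.141, 0.001, 2.342]
force: [0.9, 0.1, 0.6]
grip_width: 0.0942
grip_force: 0.0
```

Request:
play_rows(motion=[[[0, 0, 0.15, 0, 0, 0, 1], [0, 0, 0.27, 0, 0, 0, 1], [0, 0, 0.31, 0, 0, 0, 1], [0, 0, 0.323, 0, 0, 0, 1], [0, 0, 0.323, 0, 0, 0, 1], [0, 0, 0.323, 0, 0, 0, 1]]])

```text
time_s: 31.35
ee_pos: [0.5471, -0.411, 0.0316]
eef_rot: [3.141, 0.003, 2.341]
force: [0.2, 0.5, 0.8]
grip_width: 0.0938
grip_force: 0.0
```

Request:
play_rows(motion=[[[0, 0, 0, 0, 0, 0, 0.3], [0, 0, 0, 0, 0, 0, 0.1], [0, 0, 0, 0, 0, 0, -1], [0, 0, 0, 0, 0, 0, -1], [0, 0, 0, 0, 0, 0, -1], [0, 0, 0, 0, 0, 0, -1], [0, 0, 0, 0, 0, 0, -1]]], grip_force=25)

```text
time_s: 32.05
ee_pos: [0.5464, -0.4107, 0.0299]
eef_rot: [3.142, 0.0, 2.341]
force: [0.1, 0.2, 2.9]
grip_width: 0.064
grip_force: 24.9
```

Request:
play_rows(motion=[[[0, 0, -0.04, 0, 0, 0, -1], [0, 0, -0.12, 0, 0, 0, -1], [0, 0, -0.24, 0, 0, 0, -1], [0, 0, -0.36, 0, 0, 0, -1], [0, 0, -0.48, 0, 0, 0, -1], [0, 0, -0.52, 0, 0, 0, -1], [0, 0, -0.52, 0, 0, 0, -1], [0, 0, -0.52, 0, 0, 0, -1]]])

```text
time_s: 32.85
ee_pos: [0.5458, -0.4104, 0.1581]
eef_rot: [-3.141, -0.002, 2.341]
force: [-0.8, -1.1, -0.7]
grip_width: 0.0637
grip_force: 24.9
```

```bash
python3 - <<'E'
from h import *
plan([(.60,-.20,.175,115),(.6485,.041,.145,90)])
E
```

```text
at [  0.5458  -0.4104   0.1581 134.1044] tilt [-3.1413e+00 -2.1000e-03] grip 0.0637 t 32.85
(0.6, -0.2, 0.175, 115) -> [ 0.4536  0.7413 -0.0677] az 0.0531 len 0.218 rows>= 5
(0.6485, 0.041, 0.145, 90) -> [0.7917 0.5832 0.12  ] az 0.0694 len 0.248 rows>= 5
```

Request:
play_rows(motion=[[[0.05, 0.08, -0.01, 0, 0, 0.006, -1], [0.13, 0.21, -0.02, 0, 0, 0.015, -1], [0.22, 0.36, -0.03, 0, 0, 0.026, -1], [0.31, 0.51, -0.05, 0, 0, 0.037, -1], [0.39, 0.63, -0.06, 0, 0, 0.046, -1], [0.44, 0.71, -0.068, 0, 0, 0.052, -1], [0.454, 0.741, -0.068, 0, 0, 0.0531, -1], [0.454, 0.741, -0.068, 0, 0, 0.0531, -1]]])

```text
time_s: 33.65
ee_pos: [0.6002, -0.1997, 0.1754]
eef_rot: [-3.14, -0.001, 2.009]
force: [-0.9, -0.5, -0.5]
grip_width: 0.0639
grip_force: 24.9
```

Request:
play_rows(motion=[[[0.06, 0.05, 0.01, 0, 0, 0.006, -1], [0.17, 0.13, 0.02, 0, 0, 0.016, -1], [0.31, 0.23, 0.04, 0, 0, 0.028, -1], [0.46, 0.34, 0.06, 0, 0, 0.041, -1], [0.6, 0.44, 0.09, 0, 0, 0.053, -1], [0.71, 0.52, 0.11, 0, 0, 0.063, -1], [0.77, 0.57, 0.12, 0, 0, 0.068, -1], [0.79, 0.583, 0.12, 0, 0, 0.0694, -1], [0.79, 0.583, 0.12, 0, 0, 0.0694, -1], [0.79, 0.583, 0.12, 0, 0, 0.0694, -1]]])

```text
time_s: 34.65
ee_pos: [0.6489, 0.0386, 0.1466]
eef_rot: [-3.141, 0.0, 1.571]
force: [0.6, -0.0, -1.3]
grip_width: 0.0636
grip_force: 24.9
```

```bash
python3 - <<'E'
from h import *
plan([(.6488,.041,.11,90)])
E
```

```text
at [6.48900e-01 3.86000e-02 1.46600e-01 8.99873e+01] tilt [-3.1414e+00  2.0000e-04] grip 0.0636 t 34.65
(0.6488, 0.041, 0.11, 90) -> [ 0.0097 -0.0005  0.1463] az -0.0 len 0.037 rows>= 1
```

Request:
play_rows(motion=[[[0.003, 0, 0.05, 0, 0, 0, -1], [0.003, 0, 0.1, 0, 0, 0, -1], [0.003, 0, 0.13, 0, 0, 0, -1], [0.003, 0, 0.145, 0, 0, 0, -1], [0.003, 0, 0.15, 0, 0, 0, -1], [0.003, 0, 0.152, 0, 0, 0, -1], [0.003, 0, 0.152, 0, 0, 0, -1], [0.003, 0, 0.152, 0, 0, 0, -1]]])

```text
time_s: 35.45
ee_pos: [0.6491, 0.0411, 0.1091]
eef_rot: [3.141, -0.0, 1.571]
force: [-0.6, 0.1, -1.7]
grip_width: 0.0636
grip_force: 24.9
```

Request:
play_rows(motion=[[[0, 0, 0.003, 0, 0, 0, -1], [0, 0, 0.003, 0, 0, 0, -1]]])

```text
time_s: 35.65
ee_pos: [0.649, 0.0411, 0.108]
eef_rot: [3.141, -0.0, 1.571]
force: [-0.6, -0.5, -1.1]
grip_width: 0.0638
grip_force: 24.9
```

Request:
play_rows(motion=[[[0, 0, 0.004, 0, 0, 0, -1], [0, 0, 0.004, 0, 0, 0, -1]]])

```text
time_s: 35.85
ee_pos: [0.6489, 0.041, 0.1069]
eef_rot: [3.142, 0.0, 1.571]
force: [-0.9, 0.3, -0.9]
grip_width: 0.0639
grip_force: 24.9
```

Request:
play_rows(motion=[[[0, 0, 0.002, 0, 0, 0, -1], [0, 0, 0.002, 0, 0, 0, -1]]])

```text
time_s: 36.05
ee_pos: [0.649, 0.0411, 0.1068]
eef_rot: [3.141, 0.0, 1.571]
force: [-2.4, 0.3, 3.6]
grip_width: 0.0636
grip_force: 24.9
```

Request:
play_rows(motion=[[[0, 0, 0.001, 0, 0, 0, 0.5], [0, 0, 0.001, 0, 0, 0, 1], [0, 0, 0.001, 0, 0, 0, 1], [0, 0, 0.001, 0, 0, 0, 1], [0, 0, 0.001, 0, 0, 0, 1], [0, 0, -0.2, 0, 0, 0, 1], [0, 0, -0.4, 0, 0, 0, 1], [0, 0, -0.5, 0, 0, 0, 1], [0, 0, -0.5, 0, 0, 0, 1]]])

```text
time_s: 36.95
ee_pos: [0.6501, 0.0411, 0.2361]
eef_rot: [3.134, -0.0, 1.571]
force: [-0.0, -0.1, -0.2]
grip_width: 0.094
grip_force: 0.0
```

```bash
python3 - <<'E'
from h import *
plan([(.53,.16,.22,140),(.4315,.2497,.11,186.4)])
E
```

```text
at [6.50100e-01 4.11000e-02 2.36100e-01 9.00088e+01] tilt [ 3.1344 -0.    ] grip 0.094 t 36.95
(0.53, 0.16, 0.22, 140) -> [ 0.4758 -0.4804  0.0645] az -0.1389 len 0.17 rows>= 6
(0.4315, 0.2497, 0.11, 186.4) -> [0.5325 0.0216 0.44  ] az -0.1289 len 0.173 rows>= 6
```

```bash
python3 look.py orange,.43,.25
```

```text
orange top [429.6 249.4  18.5 129.7  63.    6.6]
orange scene none
```

Request:
play_rows(motion=[[[0.476, -0.48, 0.0645, 0, 0, -0.1389, 1], [0.476, -0.48, 0.0645, 0, 0, -0.1389, 1], [0.476, -0.48, 0.0645, 0, 0, -0.1389, 1], [0.476, -0.48, 0.0645, 0, 0, -0.1389, 1], [0.476, -0.48, 0.0645, 0, 0, -0.1389, 1], [0.476, -0.48, 0.0645, 0, 0, -0.1389, 1], [0.476, -0.48, 0.0645, 0, 0, -0.1389, 1], [0.476, -0.48, 0.0645, 0, 0, -0.1389, 1], [0.476, -0.48, 0.0645, 0, 0, -0.1389, 1]]])

```text
time_s: 37.95
ee_pos: [0.5288, 0.1599, 0.2146]
eef_rot: [-3.141, -0.001, 2.44]
force: [0.5, 0.3, 0.1]
grip_width: 0.094
grip_force: 0.0
```

```bash
python3 look.py red,.6485,.041 orange,.43,.25
python3 - <<'E'
from h import *
plan([(.4315,.2497,.11,186.4)])
im=cv2.imread('pics/last_s.png');cv2.imwrite('pics/j.png',cv2.resize(im[130:310,200:380],None,fx=3,fy=3,interpolation=cv2.INTER_CUBIC))
E
```

```text
red top [643.4  38.6  99.4 126.9  59.6 -89.7]
red scene [653.5  41.2  98.7 123.   64.5 -89.5]
orange top [408.1 273.   18.2  84.2  11.2   6.6]
orange scene none
at [  0.5289   0.1599   0.215  139.8939] tilt [-3.1412e+00 -3.0000e-04] grip 0.0937 t 38.05
(0.4315, 0.2497, 0.11, 186.4) -> [0.5294 0.0237 0.4199] az -0.1292 len 0.169 rows>= 6
```

View pics/j.png

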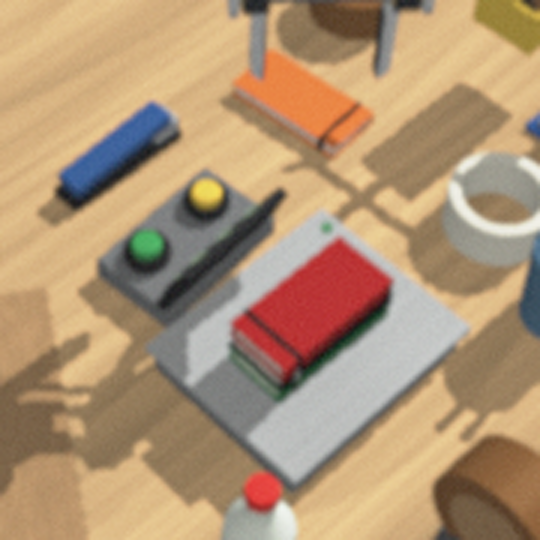

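The red book is square on the pile at (310,315). Orange next.

Request:
play_rows(motion=[[[0.529, 0.024, 0.42, 0, 0, -0.1292, 1], [0.529, 0.024, 0.42, 0, 0, -0.1292, 1], [0.529, 0.024, 0.42, 0, 0, -0.1292, 1], [0.529, 0.024, 0.42, 0, 0, -0.1292, 1], [0.529, 0.024, 0.42, 0, 0, -0.1292, 1], [0.529, 0.024, 0.42, 0, 0, -0.1292, 1], [0.529, 0.024, 0.42, 0, 0, -0.1292, 1], [0.529, 0.024, 0.42, 0, 0, -0.1292, 1], [0.529, 0.024, 0.42, 0, 0, -0.1292, 1]]])

```text
time_s: 38.95
ee_pos: [0.4316, 0.2495, 0.1104]
eef_rot: [3.142, 0.0, -3.03]
force: [0.6, 0.7, -0.2]
grip_width: 0.0942
grip_force: 0.0
```

Request:
play_rows(motion=[[[0, 0, 0.15, 0, 0, 0, 1], [0, 0, 0.27, 0, 0, 0, 1], [0, 0, 0.32, 0, 0, 0, 1], [0, 0, 0.338, 0, 0, 0, 1], [0, 0, 0.338, 0, 0, 0, 1], [0, 0, 0.338, 0, 0, 0, 1]]])

```text
time_s: 39.55
ee_pos: [0.4321, 0.2499, 0.027]
eef_rot: [3.141, 0.002, -3.028]
force: [0.0, -0.2, -0.2]
grip_width: 0.0939
grip_force: 0.0
```

Request:
play_rows(motion=[[[0, 0, 0, 0, 0, 0, 0.3], [0, 0, 0, 0, 0, 0, 0.1], [0, 0, 0, 0, 0, 0, -1], [0, 0, 0, 0, 0, 0, -1], [0, 0, 0, 0, 0, 0, -1], [0, 0, 0, 0, 0, 0, -1], [0, 0, 0, 0, 0, 0, -1]]], grip_force=25)

```text
time_s: 40.25
ee_pos: [0.4316, 0.2498, 0.0261]
eef_rot: [3.141, 0.0, -3.028]
force: [-1.2, 1.1, 5.3]
grip_width: 0.0634
grip_force: 25.0
```

Request:
play_rows(motion=[[[0, 0, -0.04, 0, 0, 0, -1], [0, 0, -0.12, 0, 0, 0, -1], [0, 0, -0.24, 0, 0, 0, -1], [0, 0, -0.36, 0, 0, 0, -1], [0, 0, -0.48, 0, 0, 0, -1], [0, 0, -0.6, 0, 0, 0, -1], [0, 0, -0.66, 0, 0, 0, -1], [0, 0, -0.66, 0, 0, 0, -1]]])

```text
time_s: 41.05
ee_pos: [0.432, 0.2498, 0.193]
eef_rot: [3.141, 0.003, -3.028]
force: [0.3, -0.6, -1.8]
grip_width: 0.0635
grip_force: 25.0
```

```bash
python3 - <<'E'
from h import *
plan([(.54,.15,.2,138),(.6485,.041,.165,90)])
E
```

```text
at [   0.432     0.2498    0.193  -173.4781] tilt [3.1406 0.0034] grip 0.0635 t 41.05
(0.54, 0.15, 0.2, 138) -> [-0.3838 -0.4456 -0.0278] az 0.1348 len 0.147 rows>= 6
(0.6485, 0.041, 0.165, 90) -> [-0.6143 -0.0336  0.14  ] az 0.1333 len 0.158 rows>= 6
```

Request:
play_rows(motion=[[[-0.03, -0.03, 0, 0, 0, 0.01, -1], [-0.08, -0.09, -0.01, 0, 0, 0.028, -1], [-0.14, -0.16, -0.01, 0, 0, 0.05, -1], [-0.21, -0.24, -0.02, 0, 0, 0.073, -1], [-0.28, -0.32, -0.02, 0, 0, 0.096, -1], [-0.33, -0.39, -0.03, 0, 0, 0.116, -1], [-0.37, -0.43, -0.03, 0, 0, 0.13, -1], [-0.384, -0.446, -0.03, 0, 0, 0.1348, -1], [-0.384, -0.446, -0.03, 0, 0, 0.1348, -1], [-0.384, -0.446, -0.03, 0, 0, 0.1348, -1]]])

```text
time_s: 42.05
ee_pos: [0.5389, 0.1501, 0.1978]
eef_rot: [-3.141, -0.001, 2.411]
force: [-0.5, 0.2, -0.2]
grip_width: 0.0637
grip_force: 25.0
```

Request:
play_rows(motion=[[[-0.05, 0, 0.01, 0, 0, 0.01, -1], [-0.13, -0.01, 0.02, 0, 0, 0.028, -1], [-0.23, -0.01, 0.04, 0, 0, 0.05, -1], [-0.33, -0.02, 0.06, 0, 0, 0.072, -1], [-0.44, -0.02, 0.08, 0, 0, 0.095, -1], [-0.53, -0.03, 0.11, 0, 0, 0.115, -1], [-0.59, -0.03, 0.13, 0, 0, 0.128, -1], [-0.614, -0.034, 0.14, 0, 0, 0.1333, -1], [-0.614, -0.034, 0.14, 0, 0, 0.1333, -1], [-0.614, -0.034, 0.14, 0, 0, 0.1333, -1]]])

```text
time_s: 43.05
ee_pos: [0.6474, 0.0415, 0.1636]
eef_rot: [3.142, -0.0, 1.574]
force: [0.4, -0.1, -0.5]
grip_width: 0.0639
grip_force: 25.0
```

```bash
python3 - <<'E'
from h import *
plan([(.649,.041,.128,90)])
E
```

```text
at [6.47400e-01 4.15000e-02 1.63600e-01 9.01886e+01] tilt [ 3.1415e+00 -1.0000e-04] grip 0.0639 t 43.05
(0.649, 0.041, 0.128, 90) -> [-0.0021  0.0062  0.1424] az 0.0005 len 0.036 rows>= 1
```

Request:
play_rows(motion=[[[0, 0.005, 0.05, 0, 0, 0.0005, -1], [0, 0.006, 0.1, 0, 0, 0.0005, -1], [0, 0.006, 0.13, 0, 0, 0.0005, -1], [0, 0.006, 0.142, 0, 0, 0.0005, -1], [0, 0.006, 0.142, 0, 0, 0.0005, -1], [0, 0.006, 0.142, 0, 0, 0.0005, -1], [0, 0.006, 0.142, 0, 0, 0.0005, -1]]])

```text
time_s: 43.75
ee_pos: [0.6496, 0.0407, 0.1283]
eef_rot: [3.141, 0.0, 1.568]
force: [-1.0, 0.4, -1.0]
grip_width: 0.0637
grip_force: 25.0
```

Request:
play_rows(motion=[[[0, -0.002, 0.004, 0, 0, -0.0003, -1], [0, -0.002, 0.009, 0, 0, -0.0003, -1], [0, -0.002, 0.009, 0, 0, -0.0003, -1]]])

```text
time_s: 44.05
ee_pos: [0.6488, 0.0407, 0.1254]
eef_rot: [-3.141, -0.0, 1.57]
force: [-0.5, -0.2, -1.4]
grip_width: 0.0638
grip_force: 25.0
```

Request:
play_rows(motion=[[[0, 0, 0.004, 0, 0, 0, -1], [0, 0, 0.004, 0, 0, 0, -1]]])

```text
time_s: 44.25
ee_pos: [0.6489, 0.0407, 0.1251]
eef_rot: [3.141, 0.0, 1.57]
force: [-4.1, 0.5, 4.3]
grip_width: 0.0636
grip_force: 25.0
```

Contact is at the expected height. I release and rise, then move back over the keys with a look at the pile.

Request:
play_rows(motion=[[[0, 0, 0, 0, 0, 0, 0.5], [0, 0, 0, 0, 0, 0, 1], [0, 0, 0, 0, 0, 0, 1], [0, 0, 0, 0, 0, 0, 1], [0, 0, 0, 0, 0, 0, 1], [0, 0, -0.2, 0, 0, 0, 1], [0, 0, -0.4, 0, 0, 0, 1], [0, 0, -0.5, 0, 0, 0, 1], [0, 0, -0.5, 0, 0, 0, 1]]])

```text
time_s: 45.15
ee_pos: [0.6499, 0.0408, 0.2542]
eef_rot: [3.135, -0.0, 1.57]
force: [0.7, -0.1, -0.2]
grip_width: 0.0941
grip_force: 0.0
```

Request:
play_rows(motion=[[[-0.2, -0.7, 0.1, 0, 0, 0, 1], [-0.2, -0.7, 0.1, 0, 0, 0, 1], [-0.2, -0.7, 0.1, 0, 0, 0, -1], [-0.2, -0.7, 0.1, 0, 0, 0, -1], [-0.2, -0.7, 0.1, 0, 0, 0, -1], [-0.2, -0.7, 0.1, 0, 0, 0, -1], [-0.2, -0.7, 0.1, 0, 0, 0, -1], [-0.2, -0.7, 0.1, 0, 0, 0, -1], [-0.2, -0.7, 0.1, 0, 0, 0, -1]]])

```text
time_s: 46.05
ee_pos: [0.4742, -0.0089, 0.2242]
eef_rot: [-3.141, -0.0, 1.57]
force: [0.3, 1.0, -0.4]
grip_width: 0.0414
grip_force: 0.0
```

```bash
python3 look.py orange,.6485,.041
python3 - <<'E'
from h import *
plan([(.482,.0025,.08,92)])
im=cv2.imread('pics/last_s.png');cv2.imwrite('pics/k.png',cv2.resize(im[150:310,220:380],None,fx=3.7,fy=3.7,interpolation=cv2.INTER_CUBIC))
E
```

```text
orange top [644.7  38.4 117.3 125.6  62.2 -89.7]
orange scene [682.2   9.4 108.8   8.6   2.4 -42.3]
at [ 4.74100e-01 -9.00000e-03  2.24300e-01  8.99531e+01] tilt [-3.1412  0.    ] grip 0.0336 t 46.15
(0.482, 0.0025, 0.08, 92) -> [0.0459 0.0316 0.5773] az -0.0057 len 0.145 rows>= 3
```

View pics/k.png

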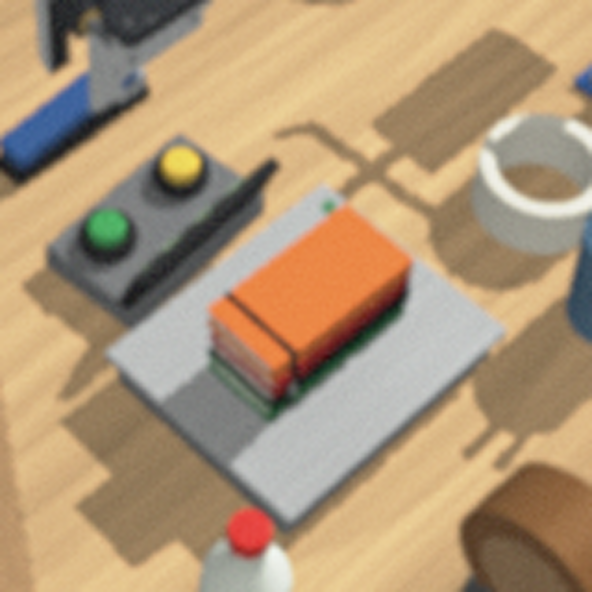

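The pile of four looks square in the middle of the platform. I check the side faces layer by layer with depth before printing.

```bash
python3 - <<'E'
from h import *
c=snap('scene');p=cloud(c).reshape(-1,3)
p=p[(abs(p[:,0]-.65)<.06)&(abs(p[:,1]-.04)<.09)&(p[:,2]>.048)]
for a in(.045,.063,.081,.099):
  q=p[(p[:,2]>a+.003)&(p[:,2]<a+.015)]
  fx=q[(q[:,1]>0.0)&(q[:,1]<.09)];fy=q[(q[:,0]>.63)&(q[:,0]<.67)&(q[:,1]<0)]
  print(a,len(fx),np.median(fx[:,0]).round(4),len(fy),np.median(fy[:,1]).round(4))
E
```

```text
0.045 82 0.6812 44 -0.0239
0.063 60 0.6812 25 -0.0218
0.081 59 0.6809 23 -0.0224
0.099 132 0.6788 38 -0.0236
```

Request:
play_rows(motion=[[[0.046, 0.032, 0.3, 0, 0, -0.0057, -1], [0.046, 0.032, 0.5, 0, 0, -0.0057, -1], [0.046, 0.032, 0.56, 0, 0, -0.0057, -1], [0.046, 0.032, 0.577, 0, 0, -0.0057, -1], [0.046, 0.032, 0.577, 0, 0, -0.0057, -1], [0.046, 0.032, 0.577, 0, 0, -0.0057, -1]]])

```text
time_s: 46.8
ee_pos: [0.483, 0.0023, 0.0825]
eef_rot: [3.139, 0.0, 1.605]
force: [-0.8, 0.2, -0.9]
grip_width: 0.0009
grip_force: 0.0
```

Layers agree within about 2 mm. I press PRINT.

Request:
play_rows(motion=[[[0, 0, 0.02, 0, 0, 0, -1], [0, 0, 0.035, 0, 0, 0, -1], [0, 0, 0.045, 0, 0, 0, -1], [0, 0, 0.055, 0, 0, 0, -1], [0, 0, 0.06, 0, 0, 0, -1], [0, 0, 0.064, 0, 0, 0, -1], [0, 0, 0.064, 0, 0, 0, -1]]])

```text
time_s: 47.5
ee_pos: [0.482, 0.0024, 0.0644]
eef_rot: [3.141, 0.0, 1.606]
force: [-0.0, -0.3, 4.6]
grip_width: 0.0003
grip_force: 2.1
```

Request:
play_rows(motion=[[[0, 0, 0.004, 0, 0, 0, -1], [0, 0, 0.008, 0, 0, 0, -1], [0, 0, 0.008, 0, 0, 0, -1]]])

```text
time_s: 47.8
ee_pos: [0.4821, 0.0024, 0.0631]
eef_rot: [3.141, 0.0, 1.606]
force: [-3.5, -0.5, 13.7]
grip_width: 0.0005
grip_force: 7.1
```

Request:
play_rows(motion=[[[0, 0, -0.1, 0, 0, 0, -1], [0, 0, -0.4, 0, 0, 0, -1], [0, 0, -0.7, 0, 0, 0, -1], [-0.4, -0.2, -0.8, 0, 0, 0, -1], [-0.6, -0.3, -0.8, 0, 0, 0, -1], [-0.8, -0.3, -0.8, 0, 0, 0, -1], [-0.8, -0.3, -0.8, 0, 0, 0, -1], [-0.8, -0.3, -0.8, 0, 0, 0, -1], [-0.8, -0.3, -0.8, 0, 0, 0, -1]]])

```text
time_s: 48.7
ee_pos: [0.413, -0.2028, 0.2628]
eef_rot: [3.141, 0.001, 1.602]
force: [0.8, 0.3, -0.2]
grip_width: 0.0004
grip_force: 0.0
```

```bash
python3 look.py orange,.6485,.041
```

```text
orange top [644.7  38.4 117.5 125.6  62.2 -89.7]
orange scene [681.2 -22.3 112.1   5.6   0.  -44.5]
```

View pics/last_s.png

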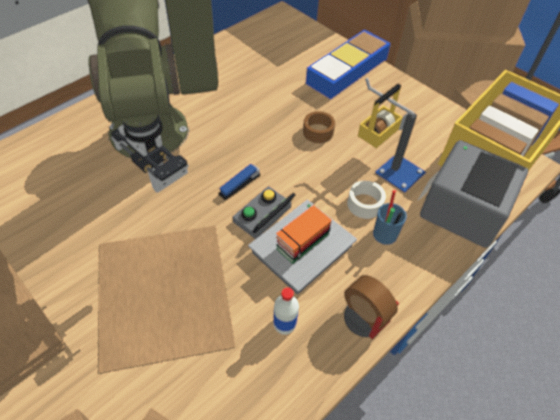

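The pad is empty, the pile is square on the scale (303,235), the caddy hangs at (383,120) and the other things are where they were. I hand in.

```bash
python3 -c "
from station import workorder
print(workorder.hand_in())"
```

```text
the job is handed in; nothing more can be done
None
```

I hung the caddy upright on the hook, pressed ZERO with the scale empty, stacked the four notebooks present (green, black, red, orange) square in the middle of the platform with edges within about 2 mm, pressed PRINT and handed in; the hand-in gave no verdict.

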